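# Seat and clamp a wig block in the vee cradle

## Task

Roll the round wooden wig block off the cradle's deck into the vee and let it settle there, with its end sitting against the upright steel stop plate. Once it is at rest in the vee against the stop, swing the raised clamp arm down and press it so that its cork pad holds the block snugly, without forcing it: the soft wood dents if it is pushed hard against the stop or the clamp is pressed hard. Leave the arm down on the block and do not disturb the jar, comb and brush.

Things in the scene. Friction and masses are not known exactly. Their poses are not given: they have to be found in the camera images.
- block_center (a point): the wig block: a turned cylinder of pale wood, diameter 100 mm, length 150 mm, 0.4 to 0.8 kg, too thick to grasp; the point is its centre, its x axis the cylinder's axis (either way round). It starts lying on the deck, its axis roughly along the vee. Rubber finger pads grip it: pushed level at mid-height it may jam instead of rolling; pushed from behind and below, or rolled from its top, it goes
- cradle: the fixed wooden vee cradle. Origin on the bench top, below the vee's bottom line; x runs along the vee, y towards the deck (the robot's left at yaw 0), z up. The vee's faces slope at 45 degrees from its bottom line (z 10 mm) to lips at y +-40 mm, z 50 mm; its boards span x -82 to +82 mm. Beyond the lip at y -40 mm a level ledge runs to y -72 mm
- deck (a point): centre of the top of the cradle's flat deck, at x 0, y 137, z 50 mm of the cradle, level with the vee's lip. The deck spans x -82 to +82 mm, y +40 to +235 mm of the cradle; along its outer edge (y 227 to 235 mm) stands a strip 8 mm high. Axes as the cradle's
- vee_seat (a point): a point fixed to the cradle, at x -7, y 0, z 80.7 mm of the cradle: where the block's centre lies when the block is settled in the vee with its end against the stop; axes as the cradle's
- stop: the upright steel stop plate at the -x end of the vee, 60 mm wide, top at z 95 mm. Origin on the bench; its face towards the block lies 5 mm to +x of the origin, that is at x -82 mm of the cradle. The block starts 14 to 39 mm clear of it; in the vee it slides along against 3 to 10 N of friction. Over 40 N against the stop dents the wood, and so does running it into the stop faster than about 30 mm/s
- clamp_pivot (a point): the clamp arm's pivot, at x 0, y -100, z 160 mm of the cradle; the arm turns about a line along the cradle's x axis through this point. Axes as the cradle's. The clamp's steel post around it stands at y -92 to -118 mm, x -21 to +21 mm of the cradle, up to 175 mm high
- clamp_arm (a joint): angle (rad) of the steel clamp arm: 0 level, pointing to the cradle's +y; 1.57 straight up; it starts raised. Arm 22 mm wide, 10 mm thick, 130 mm long from the pivot, ending in a press plate 40 mm wide, 34 mm long, centred 123 mm from the pivot, its top 8 mm above the arm's middle line. The hinge is stiff: it stays where left and takes about 5 N at the plate to move
- pad_spot (a point): a point of the cradle, x 0, y 0, z 131 mm: top of the settled block, where the arm's cork pad (32 mm wide, 100 mm from the pivot) meets it within 0.1 rad of level. A screw sets the pad's face 21 to 35 mm below the arm's middle line, unmeasured and different each time; it has a stiff spring (8 N/mm). 10 to 13 N on the plate leaves it snug; over 20 N at the pad dents the block, under 3 N is loose
- jar: bystander: glass jar with a steel cap, 64 mm diameter, 85 mm high, origin at its underside; leave alone
- comb: bystander: flat wooden comb 150 x 50 x 8 mm lying on the bench, origin at its underside; leave alone
- brush: bystander: small brush with dark wooden handle, 180 mm long, lying on the bench; leave alone
Things that resemble listed ones, but are neither listed nor needed, are in the scene too. Of the things that look like the part that bears block_center, the largest one is meant.

How it is judged:
By the outcome, as a careful person would: the job done as asked, in the order asked, and still so for the second after the job is handed in, with the robot touching nothing.
It also fails if it takes over 58 s, if anything falls off the work surface, if the arm or the gripper's body presses on something with over 40 N, if the wrist force passes 120 N, or if a joint passes its speed limit or range.

## Robot

A 6-joint arm with a two-finger parallel gripper is mounted at the origin on the work surface. World frame = base frame: x ahead of the robot, y to its left, z up, the work surface at z = 0. Lengths are in m, angles in degrees, forces in N, time in s.
With the tool pointing down it reaches from about 0.4 to 0.825 m from the base axis. Payload 7 kg.
Tool frame: the origin (TCP) lies where the fingers leave the gripper's body, on its centre line; the fingertips stand 66 mm ahead of it and the grasp point (between the pads) lies 47 mm ahead of it; z points along the fingers, y is the direction in which the jaws open and shut (so a half turn about z gives the same grasp; the last joint's range is limited). The gripper opens to 88 mm and grips with 3 to 60 N. Pads are 19 mm wide; open, the fingers measure 130 mm over their backs; the gripper's body (78 mm by 193 mm) begins 47 mm behind the grasp point.
Start: joints at [88.814, 20.546, 0.682, 0, -70.136, -16.507], TCP at [0.205, 0.643, 0.292] pointing down, gripper open.
Joint ranges: [-176.03, 176.03], [-82.01, 121.73], [-58.28, 71.71], [-173.87, 95.51], [-174.79, -0.11], [-173.66, 173.66]. Speed limits (degrees/s): [136.94, 136.94, 172.46, 180, 180, 180].

## Interface

Orientations are given as [roll, pitch, yaw] about the fixed x, y, z axes, in that order (R = Rz(yaw) Ry(pitch) Rx(roll)).
In Python, from plant import get_obs, snapshot, close_job gives the robot as it stands.
- The arm moves only by the tool play_rows, never from a script. Its argument "series" is a list of rows, each a list of 5 numbers: the opening in per cent of the stroke, from 0 (shut) to 100 (fully open), then the shift along the tool's x, y, z in m, then the turn about the tool's z in degrees. In form: [[jaw, dx, dy, dz, spin], ...]. A call has 1 to 10 rows; each row is the pose to reach, as a shift and turn from the pose commanded when the call began, along the tool's axes at that moment; what a row does not reach only later rows make up. A row lasts 1/10 s, in which the tool goes at most 50 mm and 8.59 degrees, less where a joint would pass 70% of its speed; a pose out of reach is approached as far as the arm can. A call with a gripper value outside its range is refused whole. The fingers move at their own pace and stop on an object; the grip force is fixed at half the most. Time passes only in rows, so rows that repeat a pose let the fingers close. It gives the time, the measured TCP pose, the force and the opening at its end, in the units of the state.
- get_obs(): the state, without advancing time (a new reading comes with each control period).
- snapshot(name): name is "scene" or "top"; returns a dict with "frame" (420x560x3 uint8, red, green, blue), "z_map" (420x560 float32, m along the optical axis (not along the pixel's ray), 0 where there is no reading), "mtx" (3x3 intrinsics, pixels), "D" ([k1, k2, p1, p2, k3] as OpenCV has them; the pictures are not rectified), "camera_from_world" (4x4, takes a point from world to camera coordinates). Camera axes: x right, y up, looking along -z (the intrinsics and any distortion apply to the point x, -y, -z); pixel columns grow to the right and rows downward; lengths in m; the calibration is good to about 2 mm. A picture is of the moment at which its call begins.
- close_job(): hands the job in, once; it reports no verdict.
The state is a dict: "clock": time; "joint_pos": joint angles; "qvel": joint speeds; "tau": joint torques, N m; "tool_pos": TCP position; "orientation": TCP orientation; "force": force on the tool from outside, world axes, zero at the start; "moment": the same for the moment, N m; "opening": finger opening in m.
Only numpy, scipy, OpenCV 4.12 (cv2) and the standard library are available. Lean on these libraries where they do the work, as an engineer would, in place of code of your own. Each camera call takes 0.05 s, during which the arm holds its last target.

## Working session

There is one attempt and no reset: what is moved stays moved. The work goes in short steps, Python scripts to look and compute and a tool call to move; the robot and the scene stay as the last step left them, time stands still between calls to the robot, and variables do not carry over. Pictures are saved under pics/ and viewed, and the job is handed in when it is done.

Besides the shell and the picture viewer there is one more tool, called after "Call:" by a JSON object that holds its "api" and its "payload". play_rows: Moves the arm, as the interface text tells. Its arguments: {"type":"object","properties":{"series":{"type":"array"}},"required":["series"]}

```bash
ls; mkdir -p pics; python3 - <<'E'
from plant import get_obs, snapshot
import cv2,pickle
o=get_obs();print(o)
for n in("scene","top"):
    s=snapshot(n);pickle.dump(s,open(f'{n}0.pkl','wb'));cv2.imwrite(f'pics/{n}0.png',s['frame'][:,:,::-1]);print(n,s['mtx'],s['D'],s['camera_from_world'],(s['z_map']>0).mean())
E
```

```text
pics
{'clock': 0.0, 'joint_pos': array([ 8.88126468e+01,  2.05895724e+01,  6.33357655e-01, -2.16294787e-02,
       -7.01346054e+01, -1.65064157e+01]), 'qvel': array([ 0.0474847 ,  0.03850429,  0.01278114, -0.06382099, -0.05430829,
       -0.032776  ]), 'tau': array([ 9.08765778e-04, -5.82712841e+01,  2.93042529e+01,  6.99683368e+00,
        6.95352210e-03, -1.65289262e-04]), 'tool_pos': array([0.20505089, 0.64269702, 0.29123571]), 'orientation': array([ 1.79907145e+02, -6.31156909e-03, -1.77011299e+01]), 'force': array([ 0.3087447 , -0.19762171, -0.1847992 ]), 'moment': array([ 0.01232111, -0.02099334, -0.02041663]), 'opening': 0.0875744562374748}
scene [[457.40565124   0.         280.34554794]
 [  0.         457.40565124 210.94574153]
 [  0.           0.           1.        ]] [-0.13763345  0.          0.          0.          0.        ] [[ 0.10512354  0.99431535  0.01691233 -0.05537605]
 [-0.78078535  0.07199174  0.62063792  0.38761776]
 [ 0.61589226 -0.07844856  0.78391488 -1.28944503]
 [ 0.          0.          0.          1.        ]] 0.9961352040816327
top [[511.19200614   0.         278.1084851 ]
 [  0.         511.19200614 208.48324219]
 [  0.           0.           1.        ]] [-0.16509051  0.          0.          0.          0.        ] [[ 0.00538793 -0.99994533 -0.00896187 -0.01070293]
 [ 0.99702833  0.00468307  0.07689325 -0.59235548]
 [-0.07684708 -0.00934954  0.99699905 -1.0274995 ]
 [ 0.          0.          0.          1.        ]] 0.9961904761904762
```

View pics/scene0.png

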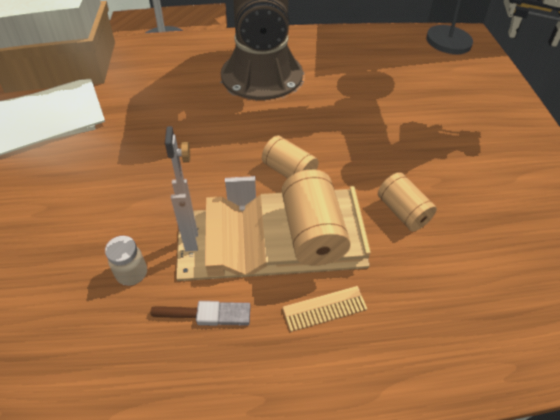

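View pics/top0.png

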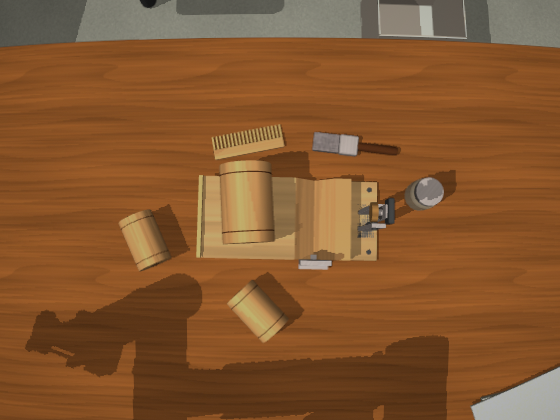

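Three wooden cylinders are visible. The large one on the deck is at scene (315,215) / top (247,202). Two small ones lie on the bench at scene (290,157) and (407,202), which are top (257,312) and (145,240). The large one, on the deck, is the one meant. Next I measure and take a crop.

```bash
cat > h.py <<'E'
import numpy as np,cv2,pickle
def cloud(s):
    h,w=s['z_map'].shape
    u,v=np.meshgrid(np.arange(w),np.arange(h))
    p=cv2.undistortPoints(np.stack([u,v],-1).reshape(-1,1,2).astype(np.float64),s['mtx'],s['D']).reshape(h,w,2)
    z=s['z_map'].astype(float)
    c=np.stack([p[...,0]*z,-p[...,1]*z,-z],-1)
    T=np.linalg.inv(s['camera_from_world'])
    W=c@T[:3,:3].T+T[:3,3]; W[z<=0]=np.nan
    return W
def ray(s,px,h):
    p=cv2.undistortPoints(np.array(px,float).reshape(-1,1,2),s['mtx'],s['D']).reshape(-1,2)
    T=np.linalg.inv(s['camera_from_world'])
    d=np.c_[p[:,0],-p[:,1],-np.ones(len(p))]@T[:3,:3].T
    return T[:3,3]+d*((h-T[2,3])/d[:,2])[:,None]
def proj(s,P):
    P=np.atleast_2d(P);T=s['camera_from_world'];c=P@T[:3,:3].T+T[:3,3]
    return cv2.projectPoints((c*[1,-1,-1]).reshape(-1,1,3),np.zeros(3),np.zeros(3),s['mtx'],s['D'])[0].reshape(-1,2)
E
python3 - <<'E'
from h import *
T=pickle.load(open('top0.pkl','rb'));S=pickle.load(open('scene0.pkl','rb'))
for s,pts in((T,[(230,185),(210,220),(290,200),(247,202),(247,170),(247,235),(330,220),(313,262),(315,266),(380,212),(390,210),(425,193),(100,100),(365,250)]),(S,[(315,215),(240,190),(190,215),(181,160),(170,145),(185,152),(355,230),(275,220)])):
    C=cloud(s)
    for p in pts: print(p,C[p[1],p[0]].round(4))
a=cv2.resize(T['frame'][110:350,110:450],None,fx=2.3,fy=2.3,interpolation=3);cv2.imwrite('pics/tc.png',a[:,:,::-1])
a=cv2.resize(S['frame'][110:300,100:380],None,fx=2.8,fy=2.8,interpolation=3);cv2.imwrite('pics/sc.png',a[:,:,::-1])
E
```

```text
(230, 185) [0.6262 0.0797 0.1402]
(210, 220) [0.5664 0.1283 0.0517]
(290, 200) [ 0.6075 -0.0317  0.0495]
(247, 202) [0.5941 0.0474 0.1497]
(247, 170) [0.6528 0.0482 0.1481]
(247, 235) [0.5344 0.0468 0.1509]
(330, 220) [ 0.5682 -0.1127  0.0411]
(313, 262) [ 0.4851 -0.0753  0.0954]
(315, 266) [ 0.4747 -0.0843  0.0133]
(380, 212) [ 0.5689 -0.1717  0.2648]
(390, 210) [ 0.5696 -0.1806  0.299 ]
(425, 193) [ 0.6194 -0.296   0.085 ]
(100, 100) [0.832  0.3863 0.0014]
(365, 250) [ 0.5078 -0.1884  0.0104]
(315, 215) [0.63   0.0465 0.1513]
(240, 190) [ 0.4862 -0.0797  0.0652]
(190, 215) [ 0.5554 -0.178   0.0823]
(181, 160) [ 0.3258 -0.2143  0.0037]
(170, 145) [ 0.5885 -0.1786  0.2964]
(185, 152) [ 0.5822 -0.1593  0.2737]
(355, 230) [0.5988 0.1382 0.0527]
(275, 220) [ 0.5614 -0.0152  0.0548]
```

View pics/tc.png

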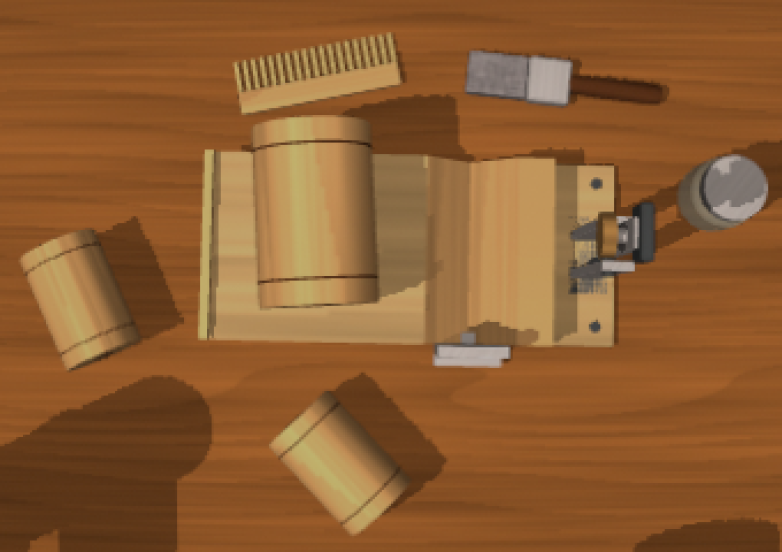

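View pics/sc.png

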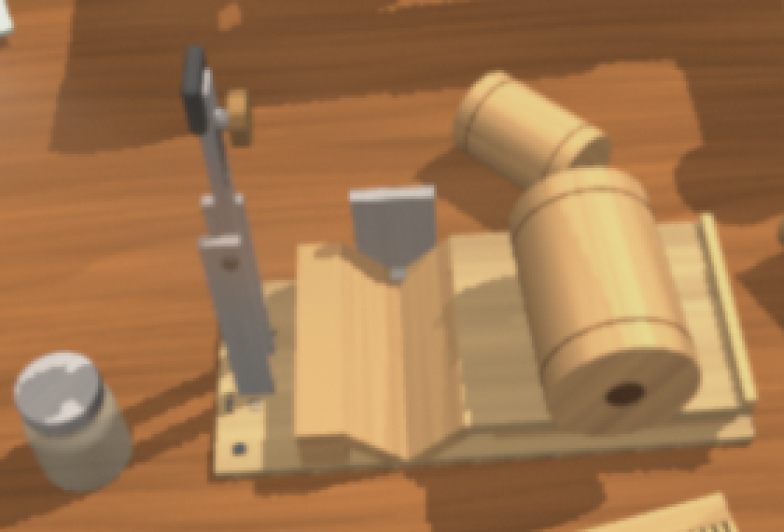

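```bash
python3 - <<'E'
from h import *
for n in('top','scene'):
    s=pickle.load(open(n+'0.pkl','rb'));C=cloud(s)
    X,Y,Z=C[...,0],C[...,1],C[...,2]
    roi=(X>.44)&(X<.72)&(Y>-.17)&(Y<.18)
    m=roi&(Z>.044)&(Z<.064)&(X>.47)
    k=cv2.morphologyEx(m.astype(np.uint8),cv2.MORPH_OPEN,np.ones((3,3)))>0
    P=C[k][:,:2]
    r=cv2.minAreaRect((P*1000).astype(np.float32));print(n,'rect',r)
    b=roi&(Z>.12)&(Y>-.03)&(Y<.12); Q=C[b]
    d=Q[:,:2]-Q[:,:2].mean(0);
    w=np.linalg.svd(d,full_matrices=False)[2][0]; 
    r=cv2.minAreaRect((Q[:,:2]*1000).astype(np.float32));print('block',r,'axis',np.degrees(np.arctan2(w[1],w[0])),Q[:,2].max(),np.percentile(Q[:,2],99))
    st=roi&(Z>.07)&(Z<.099)&(X<.51)&(Y<-.03); q=C[st]; print('stop',q.min(0),q.max(0),len(q))
    j=(X>.3)&(X<.75)&(Y<-.14)&(Y>-.23)&(Z>.19);q=C[j];print('arm',q.min(0),q.max(0))
    j=(X>.5)&(X<.63)&(Y<-.15)&(Y>-.23)&(Z>.10)&(Z<.18);q=C[j];print('post',q.min(0),q.max(0))
    # strip edges
    m=roi&(Z>.055)&(Z<.062)&(Y>.12);q=C[m];print('strip',cv2.minAreaRect((q[:,:2]*1000).astype(np.float32)),len(q))
E
```

```text
top rect ((572.3349609375, 0.9125823974609375), (307.2402648925781, 165.298095703125), 89.1454849243164)
block ((596.7681274414062, 51.24623107910156), (150.40159606933594, 91.95756530761719), 3.460681915283203) axis -176.56887246239222 0.15382932829255813 0.15153171673063215
stop [ 0.47913122 -0.10770263  0.07131445] [ 0.4888766  -0.05062716  0.09842258] 179
arm [ 0.54902812 -0.18760656  0.19386843] [ 0.58824568 -0.15619737  0.30205913]
post [ 0.54414686 -0.19849888  0.10134538] [ 0.58965205 -0.17215458  0.17697094]
strip ((574.3878173828125, 142.3878936767578), (22.69046401977539, 164.4249267578125), 88.8886489868164) 319
scene rect ((579.7136840820312, 1.070159912109375), (309.6070251464844, 182.99444580078125), 87.90369415283203)
block ((597.003662109375, 53.01186752319336), (152.58470153808594, 94.07740783691406), 3.5857434272766113) axis 5.374383579148297 0.15574330232490896 0.1544610144301547
stop [ 0.47855826 -0.10841997  0.07033213] [ 0.49181022 -0.04840175  0.0989299 ] 348
arm [ 0.55320505 -0.18721031  0.19056538] [ 0.59120446 -0.15481899  0.30436557]
post [ 0.54865254 -0.19818494  0.10047565] [ 0.59515238 -0.17208831  0.1799488 ]
strip ((575.4640502929688, 137.7500457763672), (35.973976135253906, 164.40257263183594), 88.23783874511719) 315
```

The crops confirm it: the big cylinder on the deck is the block (top crop (315,210)), the vee is at top (470,250), the stop at (472,355), and the raised clamp at (620,235).

- **Cradle:** the rectangle measures 307 x 165 mm (expected 307 x 164). That puts its origin at about (0.571,-0.081) with yaw about -0.9°. The stop face at x 0.489 agrees.
- **Block:** centre about (0.597,0.052), axis +3.5°, top at 0.151.

Plan: open the fingers along the block's axis, put both tips on its upper rear, and roll it along a cycloid.

```bash
cat >> h.py <<'E'
def rel(target,yaw):
    from plant import get_obs
    o=get_obs();p=np.array(o['tool_pos']);ps=np.radians(o['orientation'][2])
    tx=np.array([np.cos(ps),np.sin(ps),0]);ty=np.array([np.sin(ps),-np.cos(ps),0])
    d=np.array(target)-p
    sp=(o['orientation'][2]-yaw+180)%360-180
    print('rel',(d@tx).round(4),(d@ty).round(4),(-d[2]).round(4),'spin',round(sp,2),'| pos',p.round(4),'yaw',round(o['orientation'][2],2),'F',np.round(o['force'],1),'t',o['clock'])
CR=np.array([.5711,-.0806,0]);CY=-.9
def cw(x,y,z):
    a=np.radians(CY);return CR+np.array([x*np.cos(a)-y*np.sin(a),x*np.sin(a)+y*np.cos(a),z])
E
python3 - <<'E'
from h import *
bc=np.array([.597,.052]);a=np.radians(3.5);n=np.array([-np.sin(a),np.cos(a)])
t=bc+n*(.0453+.0095+.012)
print(t);rel([*t,.285],-86.5)
print(cw(-.007,0,.0807),cw(0,.04,.05))
E
```

```text
[0.59292196 0.1186754 ]
rel 0.5288 0.3814 0.0063 spin 68.8 | pos [0.205  0.6428 0.2913] yaw -17.7 F [-0.7  0.3  1. ] t 0.1
[ 0.56410086 -0.08049005  0.0807    ] [ 0.57172829 -0.04060493  0.05      ]
```

Call:
{"api": "play_rows", "payload": {"series": [[100, 0.53, 0.38, 0.0, 69], [100, 0.53, 0.38, 0.0, 69], [100, 0.53, 0.38, 0.0, 69], [100, 0.53, 0.38, 0.0, 69], [100, 0.53, 0.38, 0.0, 69], [100, 0.53, 0.38, 0.0, 69], [100, 0.53, 0.38, 0.0, 69], [100, 0.53, 0.38, 0.0, 69], [100, 0.53, 0.38, 0.0, 69], [100, 0.53, 0.38, 0.0, 69]]}}

```text
clock: 1.1
tool_pos: [0.5044, 0.2401, 0.2921]
orientation: [180.0, 0.0, -86.7]
force: [0.5, 1.3, 0.4]
opening: 0.0877
```

```bash
python3 - <<'E'
from h import *
rel([.593,.1187,.285],-86.5)
E
```

```text
rel 0.1263 -0.0814 0.0071 spin -0.21 | pos [0.5044 0.2401 0.2921] yaw -86.71 F [0.5 1.3 0.4] t 1.1
```

Call:
{"api": "play_rows", "payload": {"series": [[100, 0.126, -0.081, 0, 0], [100, 0.126, -0.081, 0, 0], [100, 0.126, -0.081, 0, 0], [100, 0.126, -0.081, 0.04, 0], [100, 0.126, -0.081, 0.07, 0], [100, 0.126, -0.081, 0.07, 0], [100, 0.126, -0.081, 0.07, 0]]}}

```text
clock: 1.8
tool_pos: [0.592, 0.1208, 0.2224]
orientation: [180.0, -0.1, -86.7]
force: [0.2, -0.3, -0.2]
opening: 0.0877
```

```bash
python3 - <<'E'
from h import *
from plant import snapshot
rel([.593,.1187,.1876],-86.5)
for n in('scene','top'):
  s=snapshot(n);pickle.dump(s,open(n+'1.pkl','wb'))
  a=cv2.resize(s['frame'][80:300,60:420],None,fx=2.2,fy=2.2);cv2.imwrite(f'pics/{n}1.png',a[:,:,::-1])
E
```

```text
rel 0.0022 -0.0009 0.0348 spin -0.16 | pos [0.592  0.1208 0.2224] yaw -86.66 F [ 0.2 -0.3 -0.2] t 1.8
```

View pics/scene1.png

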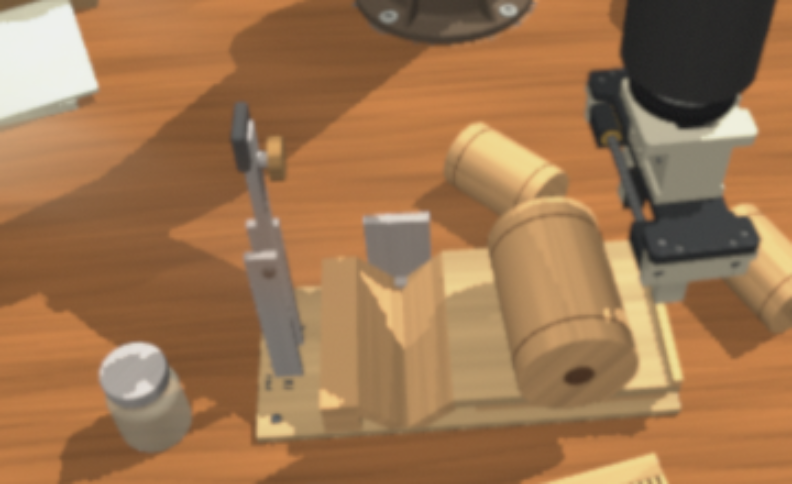

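View pics/top1.png

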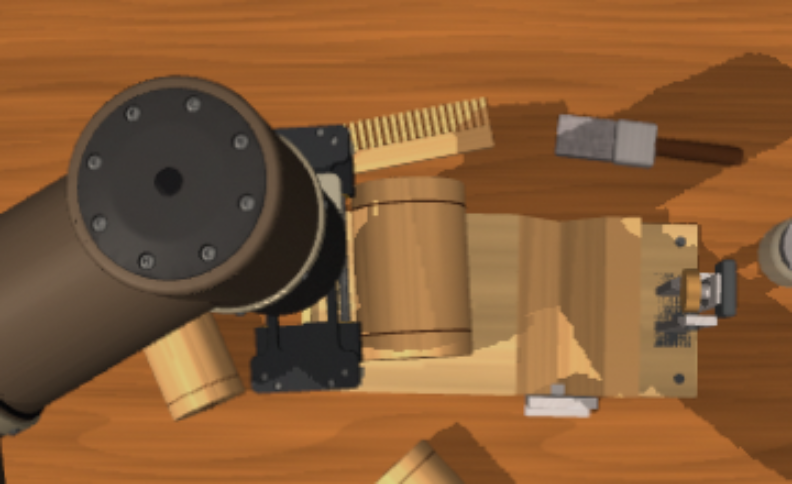

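The gripper, fully open, stands behind the block at scene crop (690,250), with its fingers along the block's axis. Next I descend and make gentle contact.

Call:
{"api": "play_rows", "payload": {"series": [[100, 0, 0, 0.02, 0], [100, 0, 0, 0.035, 0], [100, 0, 0, 0.035, 0], [100, 0.004, 0, 0.035, 0], [100, 0.008, 0, 0.035, 0], [100, 0.01, 0, 0.035, 0], [100, 0.012, 0, 0.035, 0], [100, 0.012, 0, 0.035, 0]]}}

```text
clock: 2.7
tool_pos: [0.5927, 0.1086, 0.1876]
orientation: [-180.0, 0.0, -86.7]
force: [0.8, 0.7, -0.3]
opening: 0.0872
```

Call:
{"api": "play_rows", "payload": {"series": [[100, 0.002, 0, 0, 0], [100, 0.004, 0, -0.001, 0], [100, 0.007, 0, -0.002, 0.3], [100, 0.01, 0, -0.004, 0.6], [100, 0.013, 0, -0.006, 0.9], [100, 0.016, 0, -0.0075, 1.2], [100, 0.02, 0, -0.0095, 1.5], [100, 0.023, 0, -0.011, 1.8], [100, 0.027, 0, -0.0125, 2.1], [100, 0.03, 0, -0.014, 2.4]]}}

```text
clock: 3.7
tool_pos: [0.5944, 0.0786, 0.2014]
orientation: [-180.0, 0.0, -89.1]
force: [-0.2, 0.4, 0.8]
opening: 0.0877
```

```bash
cat > look.py <<'E'
from h import *
from plant import snapshot
import sys
k=sys.argv[1]
rel([.593,.1187,.1876],-86.5)
for n in('scene','top'):
  s=snapshot(n);pickle.dump(s,open(f'{n}{k}.pkl','wb'))
  a=cv2.resize(s['frame'][80:300,60:420],None,fx=2.2,fy=2.2);cv2.imwrite(f'pics/{n}{k}.png',a[:,:,::-1])
E
python3 look.py 2
```

```text
rel -0.0401 0.0008 0.0138 spin -2.62 | pos [0.5944 0.0786 0.2014] yaw -89.12 F [-0.2  0.4  0.8] t 3.7
```

View pics/scene2.png

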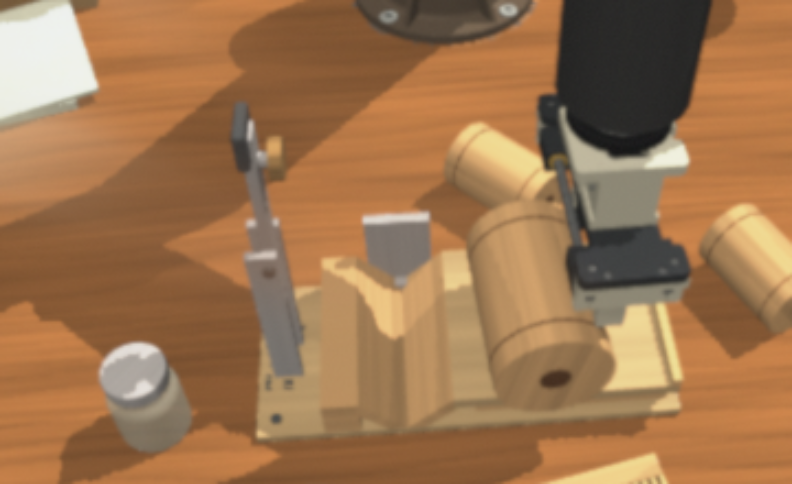

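View pics/top2.png

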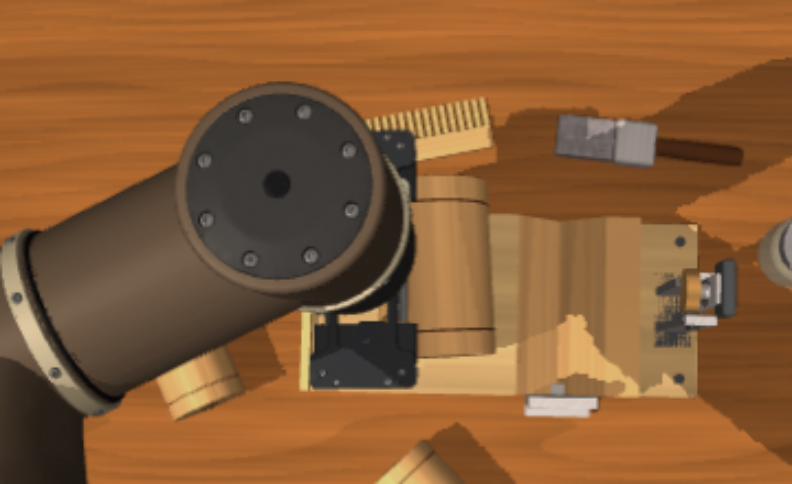

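The block has moved about 12 mm towards the vee (its top-crop right edge went from 467 to 490) with negligible force, so it is rolling. I'll continue the stroke.

Call:
{"api": "play_rows", "payload": {"series": [[100, 0.004, 0, -0.0015, 0.3], [100, 0.008, 0, -0.003, 0.6], [100, 0.012, 0, -0.0045, 0.9], [100, 0.016, 0, -0.0058, 1.2], [100, 0.02, 0, -0.007, 1.5], [100, 0.024, 0, -0.008, 1.7], [100, 0.028, 0, -0.009, 1.8], [100, 0.032, 0, -0.01, 1.8], [100, 0.036, 0, -0.0108, 1.8], [100, 0.04, 0, -0.0115, 1.8]]}}

```text
clock: 4.8
tool_pos: [0.595, 0.0386, 0.2127]
orientation: [-180.0, 0.0, -90.9]
force: [-0.5, 1.0, 0.4]
opening: 0.0876
```

```bash
python3 look.py 3; python3 - <<'E'
from h import *
for n in('top','scene'):
  for k in('2','3'):
    C=cloud(pickle.load(open(n+k+'.pkl','rb')));X,Y,Z=C[...,0],C[...,1],C[...,2]
    # leading edge of block, side profile: vee-side points at heights .11-.14
    for lo,hi in((.105,.115),(.13,.14),(.145,.149)):
      m=(X>.52)&(X<.66)&(Y>-.12)&(Y<.1)&(Z>lo)&(Z<hi)
      q=C[m]
      if len(q): 
        r=[ (q[abs(q[:,0]-x)<.01][:,1].min().round(4) if (abs(q[:,0]-x)<.01).any() else None) for x in(.55,.63)]
        print(n,k,lo,r)
E
```

```text
rel -0.0801 0.0032 0.0251 spin -4.39 | pos [0.595  0.0386 0.2127] yaw -90.89 F [-0.5  1.   0.4] t 4.8
top 2 0.105 [np.float64(-0.0198), np.float64(-0.0157)]
top 2 0.13 [np.float64(-0.0106), np.float64(-0.0065)]
top 2 0.145 [np.float64(0.0039), np.float64(0.0098)]
top 3 0.105 [np.float64(-0.0443), np.float64(-0.0384)]
top 3 0.13 [np.float64(-0.0345), np.float64(-0.0287)]
top 3 0.145 [np.float64(-0.0179), np.float64(-0.0121)]
scene 2 0.105 [np.float64(-0.018), np.float64(-0.0141)]
scene 2 0.13 [np.float64(-0.0104), np.float64(-0.0063)]
scene 2 0.145 [np.float64(0.0028), np.float64(0.0073)]
scene 3 0.105 [np.float64(-0.0422), np.float64(-0.0376)]
scene 3 0.13 [np.float64(-0.0351), np.float64(-0.0294)]
scene 3 0.145 [np.float64(-0.0212), np.float64(-0.016)]
```

View pics/scene3.png

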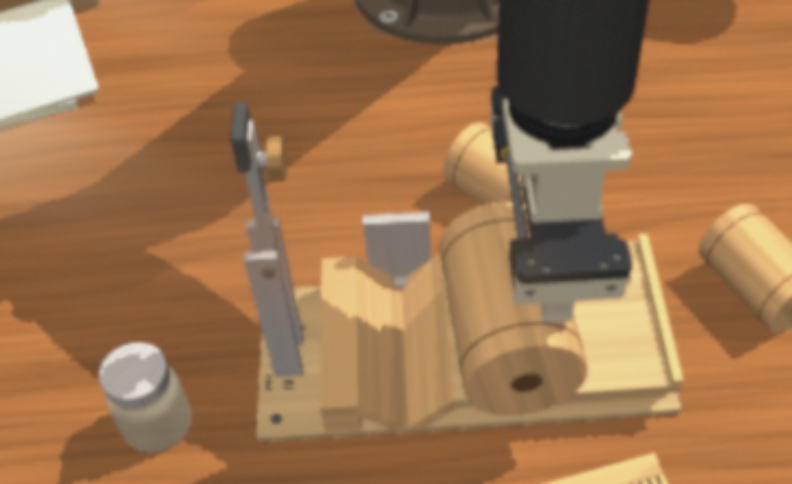

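View pics/top3.png

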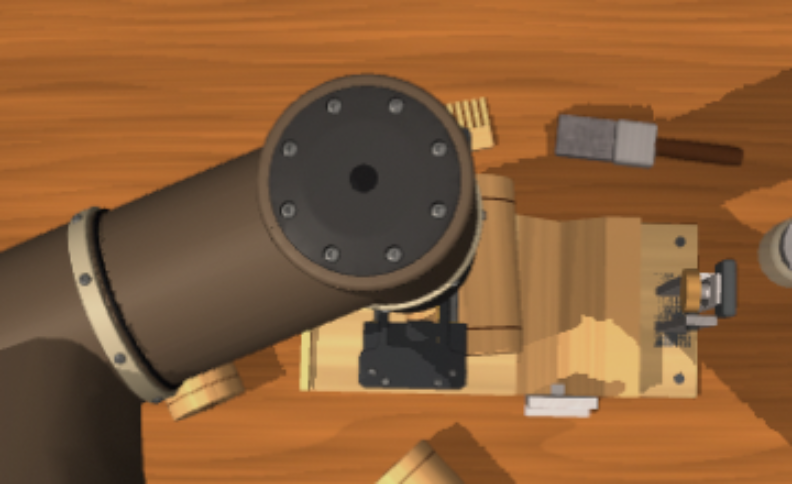

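The block's leading edge is now at y ≈ -0.042, so its centre is at y ≈ +0.008. Its axis is still at +4°, about 49 mm short of the lip. The tip position matches the cycloid. I'll set back for a second stroke.

Call:
{"api": "play_rows", "payload": {"series": [[100, -0.012, 0, -0.004, -1], [100, -0.03, 0, -0.002, -4.5], [100, -0.031, 0, 0.015, -4.5], [100, -0.031, 0, 0.025, -4.5], [100, -0.031, 0, 0.025, -4.5]]}}

```text
clock: 5.4
tool_pos: [0.5944, 0.0701, 0.186]
orientation: [179.8, -0.1, -86.4]
force: [1.2, -0.6, -0.2]
opening: 0.0877
```

```bash
python3 look.py 4; python3 - <<'E'
from h import *
for n in('top','scene'):
  for k in('4',):
    C=cloud(pickle.load(open(n+k+'.pkl','rb')));X,Y,Z=C[...,0],C[...,1],C[...,2]
    for lo,hi in((.105,.115),(.13,.14),(.145,.149)):
      m=(X>.52)&(X<.66)&(Y>-.12)&(Y<.1)&(Z>lo)&(Z<hi)
      q=C[m]
      if len(q): 
        r=[ (q[abs(q[:,0]-x)<.01][:,1].min().round(4) if (abs(q[:,0]-x)<.01).any() else None) for x in(.55,.63)]
        print(n,k,lo,r)
E
```

```text
rel -0.0486 -0.0017 -0.0016 spin 0.13 | pos [0.5944 0.0701 0.186 ] yaw -86.37 F [ 1.2 -0.6 -0.2] t 5.4
top 4 0.105 [np.float64(-0.0423), np.float64(-0.0384)]
top 4 0.13 [np.float64(-0.0326), np.float64(-0.0305)]
top 4 0.145 [np.float64(-0.0161), np.float64(-0.0121)]
scene 4 0.105 [np.float64(-0.0415), np.float64(-0.0377)]
scene 4 0.13 [np.float64(-0.0346), np.float64(-0.0304)]
scene 4 0.145 [np.float64(-0.02), np.float64(-0.0149)]
```

Call:
{"api": "play_rows", "payload": {"series": [[100, 0.003, 0, 0, 0], [100, 0.006, 0, 0, 0], [100, 0.009, 0, -0.002, 0], [100, 0.013, 0, -0.004, 0], [100, 0.017, 0, -0.0065, 0], [100, 0.021, 0, -0.0085, 0], [100, 0.025, 0, -0.0105, 0], [100, 0.029, 0, -0.0125, 0], [100, 0.033, 0, -0.014, 0], [100, 0.037, 0, -0.016, 0]]}}

```text
clock: 6.5
tool_pos: [0.5977, 0.0327, 0.2037]
orientation: [180.0, -0.0, -86.4]
force: [-0.4, 1.0, 0.2]
opening: 0.0876
```

Call:
{"api": "play_rows", "payload": {"series": [[100, 0.004, 0, -0.0015, 0], [100, 0.008, 0, -0.003, 0], [100, 0.012, 0, -0.004, 0], [100, 0.016, 0, -0.005, 0], [100, 0.02, 0, -0.006, 0], [100, 0.024, 0, -0.007, 0], [100, 0.028, 0, -0.008, 0], [100, 0.032, 0, -0.0088, 0], [100, 0.036, 0, -0.0095, 0], [100, 0.036, 0, -0.0095, 0]]}}

```text
clock: 7.5
tool_pos: [0.6001, -0.0034, 0.2132]
orientation: [-180.0, -0.0, -86.4]
force: [0.2, 0.2, 0.3]
opening: 0.0875
```

```bash
python3 look.py 5; python3 - <<'E'
from h import *
for n in('top','scene'):
  for k in('5',):
    C=cloud(pickle.load(open(n+k+'.pkl','rb')));X,Y,Z=C[...,0],C[...,1],C[...,2]
    for lo,hi in((.105,.115),(.13,.14),(.145,.149)):
      m=(X>.52)&(X<.66)&(Y>-.15)&(Y<.1)&(Z>lo)&(Z<hi)
      q=C[m]
      if len(q): 
        r=[ (q[abs(q[:,0]-x)<.01][:,1].min().round(4) if (abs(q[:,0]-x)<.01).any() else None) for x in(.55,.63)]
        print(n,k,lo,r)
E
```

```text
rel -0.1223 -0.0006 0.0256 spin 0.08 | pos [ 0.6001 -0.0034  0.2132] yaw -86.42 F [0.2 0.2 0.3] t 7.5
top 5 0.105 [np.float64(-0.0817), np.float64(-0.0783)]
top 5 0.13 [np.float64(-0.0748), None]
top 5 0.145 [np.float64(-0.0595), None]
scene 5 0.105 [np.float64(-0.0807), np.float64(-0.0771)]
scene 5 0.13 [np.float64(-0.0735), np.float64(-0.0691)]
scene 5 0.145 [np.float64(-0.0599), np.float64(-0.057)]
```

View pics/scene5.png

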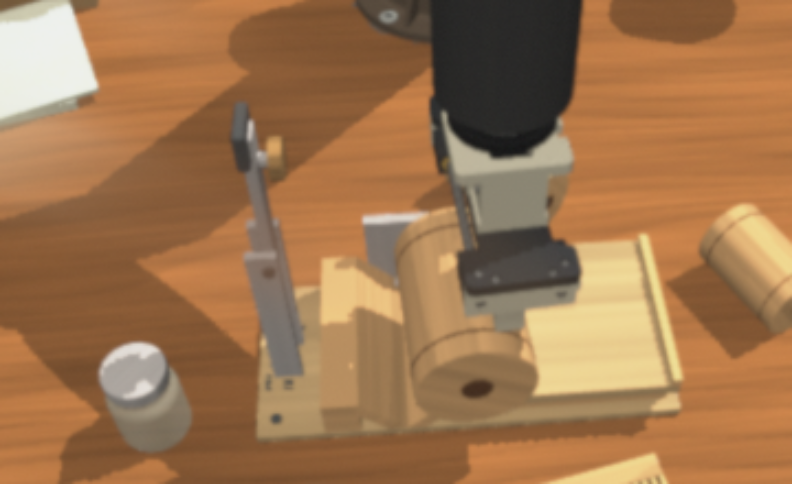

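The block's centre is now at y ≈ -0.030, about 10 mm short of the lip. I'll continue slowly.

Call:
{"api": "play_rows", "payload": {"series": [[100, 0.003, 0, -0.0008, 0], [100, 0.006, 0, -0.0015, 0], [100, 0.009, 0, -0.002, 0], [100, 0.012, 0, -0.0025, 0], [100, 0.015, 0, -0.003, 0], [100, 0.018, 0, -0.003, 0], [100, 0.021, 0, -0.003, 0], [100, 0.024, 0, -0.003, 0], [100, 0.026, 0, -0.003, 0], [100, 0.026, 0, -0.003, 0]]}}

```text
clock: 8.6
tool_pos: [0.6016, -0.0291, 0.2161]
orientation: [180.0, -0.0, -86.4]
force: [0.4, 0.2, 0.1]
opening: 0.0877
```

```bash
python3 look.py 6
```

```text
rel -0.1481 -0.0006 0.0285 spin 0.09 | pos [ 0.6016 -0.0291  0.2161] yaw -86.41 F [0.4 0.2 0.1] t 8.6
```

View pics/scene6.png

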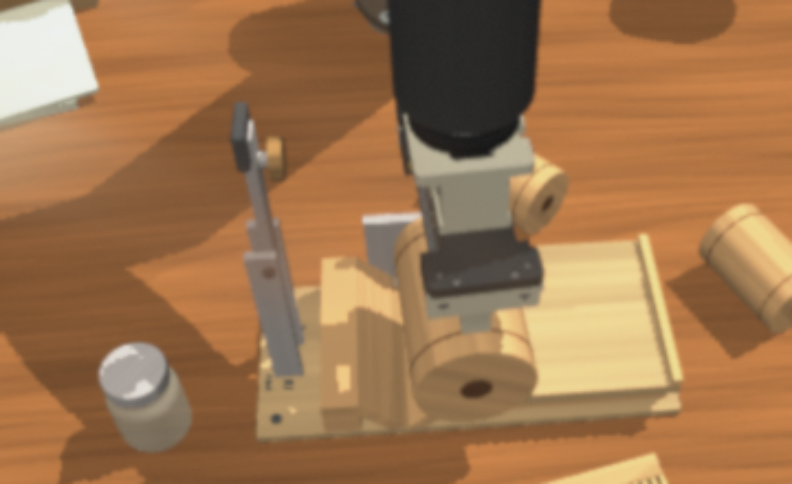

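The block did not move in that stroke; the tips slid over its top. I'll set back and take a third stroke lower down.

Call:
{"api": "play_rows", "payload": {"series": [[100, -0.01, 0, -0.006, 0], [100, -0.05, 0, -0.004, 0], [100, -0.054, 0, 0.01, 0], [100, -0.054, 0, 0.019, 0], [100, -0.054, 0, 0.019, 0], [100, -0.05, 0, 0.019, 0], [100, -0.046, 0, 0.019, 0], [100, -0.043, 0, 0.018, 0], [100, -0.04, 0, 0.017, 0], [100, -0.037, 0, 0.0155, 0]]}}

```text
clock: 9.7
tool_pos: [0.5996, 0.0076, 0.2013]
orientation: [-180.0, 0.0, -86.4]
force: [-0.3, 1.0, 2.7]
opening: 0.0878
```

Call:
{"api": "play_rows", "payload": {"series": [[100, 0.003, 0, -0.0012, 0], [100, 0.006, 0, -0.0025, 0], [100, 0.009, 0, -0.0035, 0], [100, 0.012, 0, -0.0045, 0], [100, 0.015, 0, -0.0053, 0], [100, 0.018, 0, -0.006, 0], [100, 0.018, 0, -0.006, 0]]}}

```text
clock: 10.4
tool_pos: [0.6004, -0.0103, 0.2069]
orientation: [-180.0, -0.0, -86.4]
force: [-0.8, -0.2, 3.4]
opening: 0.0877
```

```bash
python3 look.py 7; python3 - <<'E'
from h import *
for n in('top','scene'):
  for k in('6','7',):
    C=cloud(pickle.load(open(n+k+'.pkl','rb')));X,Y,Z=C[...,0],C[...,1],C[...,2]
    for lo,hi in((.105,.115),(.13,.14)):
      m=(X>.52)&(X<.66)&(Y>-.15)&(Y<.1)&(Z>lo)&(Z<hi)
      q=C[m]
      if len(q): 
        r=[ (q[abs(q[:,0]-x)<.01][:,1].min().round(4) if (abs(q[:,0]-x)<.01).any() else None) for x in(.55,.63)]
        print(n,k,lo,r)
E
```

```text
rel -0.1292 -0.0007 0.0193 spin 0.09 | pos [ 0.6004 -0.0103  0.2069] yaw -86.41 F [-0.8 -0.2  3.4] t 10.4
top 6 0.105 [np.float64(-0.084), None]
top 6 0.13 [np.float64(0.0023), None]
top 7 0.105 [np.float64(-0.0991), np.float64(-0.0955)]
top 7 0.13 [np.float64(-0.0897), np.float64(-0.0859)]
scene 6 0.105 [np.float64(-0.0819), np.float64(-0.0774)]
scene 6 0.13 [np.float64(-0.0741), np.float64(-0.0693)]
scene 7 0.105 [np.float64(-0.0978), np.float64(-0.0935)]
scene 7 0.13 [np.float64(-0.0891), np.float64(-0.0854)]
```

View pics/scene7.png

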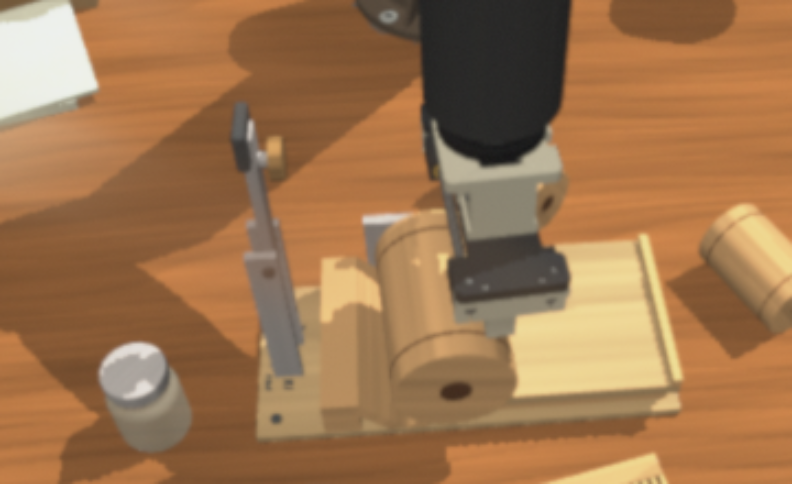

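The centre is now at y ≈ -0.046, at the lip. I'll push on slowly.

Call:
{"api": "play_rows", "payload": {"series": [[100, 0.003, 0, -0.0006, 0], [100, 0.006, 0, -0.0012, 0], [100, 0.009, 0, -0.0015, 0], [100, 0.012, 0, -0.0015, 0], [100, 0.015, 0, -0.0015, 0], [100, 0.018, 0, -0.0015, 0], [100, 0.018, 0, -0.0015, 0]]}}

```text
clock: 11.2
tool_pos: [0.6015, -0.0287, 0.2093]
orientation: [-180.0, -0.0, -86.4]
force: [-4.5, -1.1, 11.1]
opening: 0.0877
```

```bash
python3 look.py 8
```

```text
rel -0.1477 -0.0008 0.0217 spin 0.1 | pos [ 0.6015 -0.0287  0.2093] yaw -86.4 F [-4.5 -1.1 11.1] t 11.2
```

View pics/scene8.png

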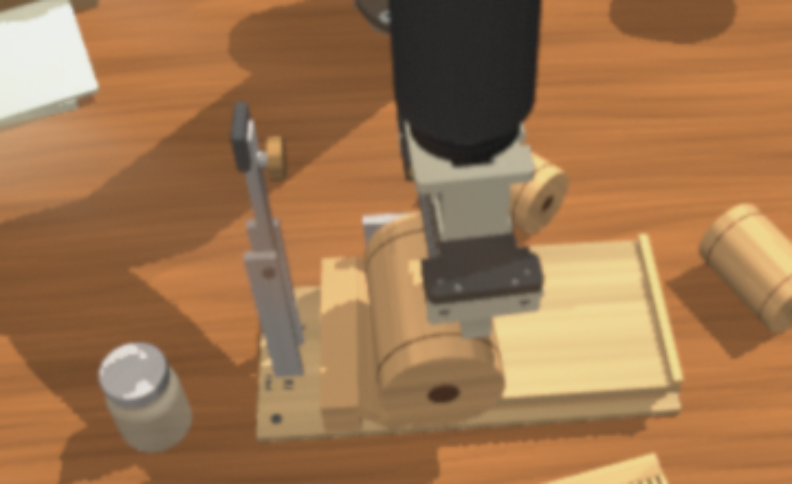

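The block is tipping over the lip and the tips are loaded with 11 N, so I'll lift off and let it drop in.

Call:
{"api": "play_rows", "payload": {"series": [[100, -0.002, 0, -0.01, 0], [100, -0.004, 0, -0.03, 0], [100, -0.004, 0, -0.04, 0], [100, -0.004, 0, -0.04, 0], [100, -0.004, 0, -0.04, 0]]}}

```text
clock: 11.8
tool_pos: [0.6011, -0.0239, 0.2477]
orientation: [180.0, 0.0, -86.4]
force: [0.1, 0.5, -0.8]
opening: 0.0875
```

```bash
python3 look.py 9
```

```text
rel -0.1428 -0.0009 0.0601 spin 0.09 | pos [ 0.6011 -0.0239  0.2477] yaw -86.41 F [ 0.1  0.5 -0.8] t 11.8
```

View pics/scene9.png

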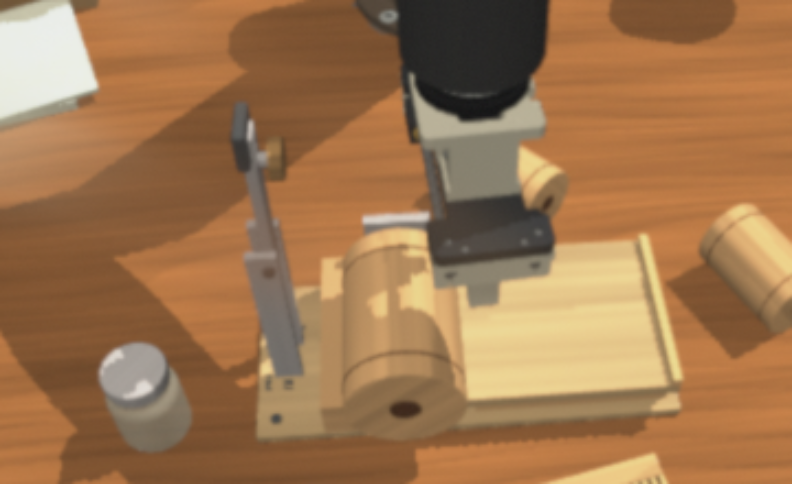

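The block dropped into the vee (scene crop (405,330)). I'll move to its +x end, close the jaws, and measure where that end is.

Call:
{"api": "play_rows", "payload": {"series": [[0, 0.02, -0.045, 0, 2], [0, 0.045, -0.08, 0, 4.5], [0, 0.064, -0.125, 0, 4.5], [0, 0.064, -0.145, 0, 4.5], [0, 0.064, -0.145, 0, 4.5], [0, 0.064, -0.145, 0, 4.5]]}}

```text
clock: 12.5
tool_pos: [0.7496, -0.0787, 0.2461]
orientation: [179.8, -0.0, -90.9]
force: [-0.6, -0.7, 0.2]
opening: 0.0447
```

```bash
python3 look.py 10;python3 - <<'E'
from h import *
for n in('top','scene'):
    s=pickle.load(open(n+'10.pkl','rb'));C=cloud(s);X,Y,Z=C[...,0],C[...,1],C[...,2]
    m=(X>.47)&(X<.70)&(Y>-.135)&(Y<-.03)&(Z>.105)&(Z<.14);q=C[m]
    r=cv2.minAreaRect((q[:,:2]*1000).astype(np.float32));print(n,r,np.percentile(q[:,2],99),np.percentile(q[:,0],[.5,99.5]))
E
```

```text
rel -0.1949 0.1598 0.0585 spin -4.42 | pos [ 0.7496 -0.0787  0.2461] yaw -90.92 F [-0.6 -0.7  0.2] t 12.5
top ((602.9168090820312, -81.55027770996094), (86.693359375, 150.1407470703125), 88.93523406982422) 0.13225086469601208 [0.52831399 0.6771678 ]
scene ((654.6387939453125, -81.13938903808594), (90.26530456542969, 34.6656494140625), 88.72589874267578) 0.11694219420513047 [0.63683975 0.67078351]
```

View pics/scene10.png

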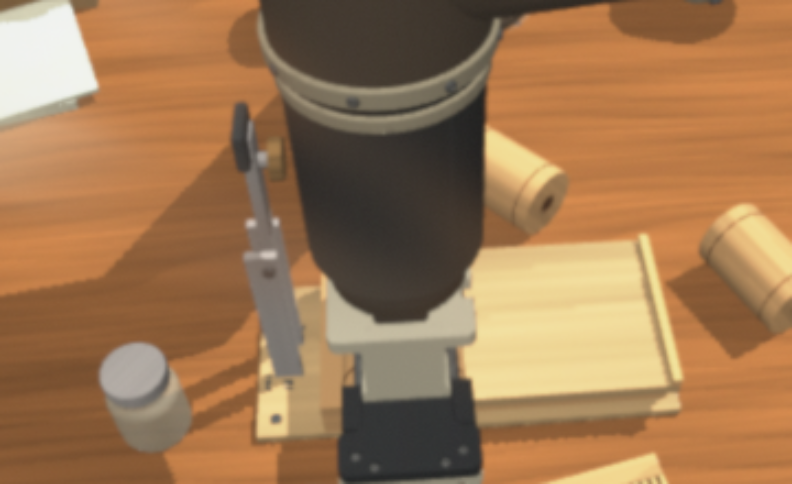

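View pics/top10.png

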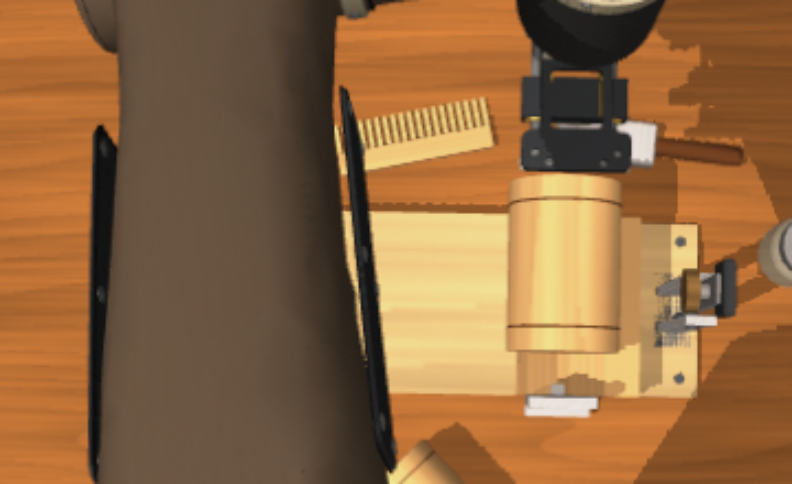

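The block is settled in the vee: centre (0.603,-0.0815), top 0.1315, axis -1.1° (vee -0.9°). Its +x end is at x 0.678 and it has about 39 mm to slide. I'll check the brush height, since the brush lies near the approach.

```bash
python3 - <<'E'
from h import *
s=pickle.load(open('top0.pkl','rb'));C=cloud(s);X,Y,Z=C[...,0],C[...,1],C[...,2]
q=C[130:160,308:405].reshape(-1,3);q=q[q[:,2]>.006];print(q.min(0),q.max(0))
E
```

```text
[ 0.70578531 -0.25830088  0.00613532] [ 0.75529034 -0.07781831  0.02477868]
```

Call:
{"api": "play_rows", "payload": {"series": [[0, 0, 0, 0.03, 0], [0, 0, 0, 0.06, 0], [0, 0, 0, 0.08, 0], [0, 0, 0, 0.08, 0], [0, 0, 0, 0.08, 0]]}}

```text
clock: 13.1
tool_pos: [0.7499, -0.0784, 0.1693]
orientation: [-180.0, -0.0, -90.8]
force: [-0.5, -0.3, 0.3]
opening: 0.0015
```

Call:
{"api": "play_rows", "payload": {"series": [[0, 0.004, 0, 0.02, 0], [0, 0.004, 0, 0.031, 0], [0, 0.004, 0.01, 0.031, 0], [0, 0.004, 0.02, 0.031, 0], [0, 0.004, 0.03, 0.031, 0], [0, 0.004, 0.038, 0.031, 0], [0, 0.004, 0.042, 0.031, 0], [0, 0.004, 0.043, 0.031, 0], [0, 0.004, 0.044, 0.031, 0], [0, 0.004, 0.044, 0.031, 0]]}}

```text
clock: 14.1
tool_pos: [0.7062, -0.0819, 0.1372]
orientation: [-180.0, -0.0, -90.9]
force: [0.2, 0.4, 0.4]
opening: 0.0006
```

Call:
{"api": "play_rows", "payload": {"series": [[0, 0, 0.0015, 0, 0], [0, 0, 0.003, 0, 0], [0, 0, 0.0045, 0, 0], [0, 0, 0.006, 0, 0], [0, 0, 0.0075, 0, 0], [0, 0, 0.009, 0, 0], [0, 0, 0.0105, 0, 0], [0, 0, 0.012, 0, 0], [0, 0, 0.0135, 0, 0], [0, 0, 0.015, 0, 0]]}}

```text
clock: 15.1
tool_pos: [0.6909, -0.0817, 0.1372]
orientation: [-180.0, 0.0, -90.9]
force: [3.8, 0.2, -1.0]
opening: 0.0001
```

```bash
cat > bl.py <<'E'
from h import *
import sys
k=sys.argv[1]
s=pickle.load(open(f'top{k}.pkl','rb'));C=cloud(s);X,Y,Z=C[...,0],C[...,1],C[...,2]
m=(X>.47)&(X<.63)&(Y>-.135)&(Y<-.03)&(Z>.105)&(Z<.14);q=C[m]
r=cv2.minAreaRect((q[:,:2]*1000).astype(np.float32));print(r,np.percentile(q[:,2],99),'x end',np.percentile(q[:,0],[.5]),q[:,0].min(),'gap to .4891 stop')
E
python3 look.py 11; python3 bl.py 10; python3 bl.py 11
```

```text
rel -0.1989 0.101 -0.0504 spin -4.39 | pos [ 0.6909 -0.0817  0.1372] yaw -90.89 F [ 3.8  0.2 -1. ] t 15.1
((579.0638427734375, -81.11781311035156), (85.55455017089844, 101.81449127197266), 89.81050872802734) 0.1323497636265311 x end [0.52830442] 0.5282008470070985 gap to .4891 stop
((573.34814453125, -80.33721923828125), (87.07096099853516, 112.54280090332031), 89.78034210205078) 0.1321393818406641 x end [0.51720311] 0.5171729655646952 gap to .4891 stop
```

View pics/top11.png

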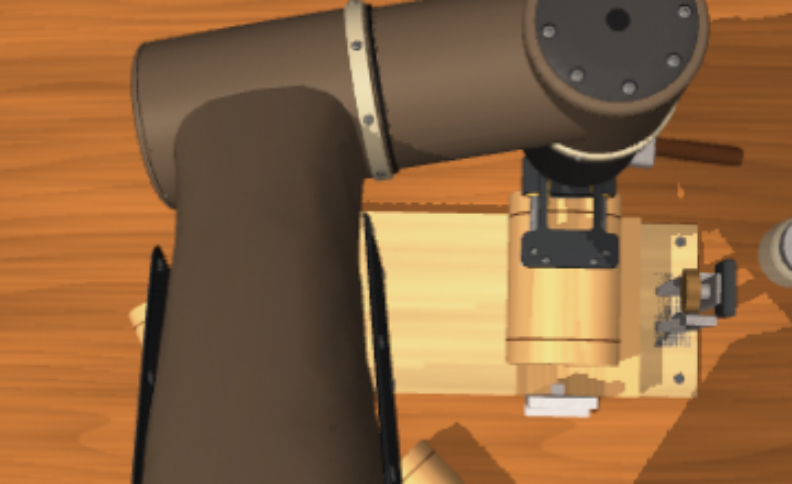

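The block has slid 11 mm at about 4 N. Its end is at x 0.517, leaving about 28 mm to go.

Call:
{"api": "play_rows", "payload": {"series": [[0, 0, 0.002, 0, 0], [0, 0, 0.004, 0, 0], [0, 0, 0.006, 0, 0], [0, 0, 0.008, 0, 0], [0, 0, 0.01, 0, 0], [0, 0, 0.012, 0, 0], [0, 0, 0.014, 0, 0], [0, 0, 0.016, 0, 0], [0, 0, 0.018, 0, 0], [0, 0, 0.02, 0, 0]]}}

```text
clock: 16.2
tool_pos: [0.6709, -0.0814, 0.1372]
orientation: [-180.0, -0.0, -90.9]
force: [2.6, -0.0, -0.7]
opening: 0.0001
```

Call:
{"api": "play_rows", "payload": {"series": [[0, 0, 0.001, 0, 0], [0, 0, 0.002, 0, 0], [0, 0, 0.003, 0, 0], [0, 0, 0.004, 0, 0], [0, 0, 0.005, 0, 0]]}}

```text
clock: 16.7
tool_pos: [0.666, -0.0813, 0.1371]
orientation: [-180.0, -0.0, -90.9]
force: [3.6, 0.2, 0.1]
opening: 0.0004
```

```bash
python3 look.py 12; python3 bl.py 12
```

```text
rel -0.1989 0.0761 -0.0505 spin -4.39 | pos [ 0.666  -0.0813  0.1371] yaw -90.89 F [3.6 0.2 0.1] t 16.7
((560.7470703125, -80.33786010742188), (86.8257064819336, 138.60958862304688), 89.70378875732422) 0.13221613849254849 x end [0.49152989] 0.4912494772404107 gap to .4891 stop
```

Call:
{"api": "play_rows", "payload": {"series": [[0, 0, 0.0005, 0, 0], [0, 0, 0.001, 0, 0], [0, 0, 0.0015, 0, 0]]}}

```text
clock: 17.1
tool_pos: [0.6645, -0.0813, 0.1372]
orientation: [-180.0, -0.0, -90.9]
force: [3.7, 0.3, -0.2]
opening: 0.0005
```

Call:
{"api": "play_rows", "payload": {"series": [[0, 0, 0.0005, 0, 0], [0, 0, 0.001, 0, 0]]}}

```text
clock: 17.3
tool_pos: [0.6635, -0.0813, 0.1371]
orientation: [180.0, -0.0, -90.9]
force: [4.0, -0.7, 0.1]
opening: 0.0003
```

Call:
{"api": "play_rows", "payload": {"series": [[0, 0, 0.0005, 0, 0], [0, 0, 0.0005, 0, 0]]}}

```text
clock: 17.5
tool_pos: [0.6629, -0.0813, 0.1372]
orientation: [180.0, 0.0, -90.9]
force: [2.4, 0.0, -1.6]
opening: 0.0
```

Call:
{"api": "play_rows", "payload": {"series": [[0, 0, 0.0005, 0, 0], [0, 0, 0.0005, 0, 0]]}}

```text
clock: 17.7
tool_pos: [0.6627, -0.0812, 0.1372]
orientation: [-180.0, 0.0, -90.9]
force: [4.2, 0.0, -1.9]
opening: 0.0004
```

Call:
{"api": "play_rows", "payload": {"series": [[0, 0, 0.0005, 0, 0], [0, 0, 0.0005, 0, 0]]}}

```text
clock: 17.9
tool_pos: [0.6627, -0.0812, 0.1373]
orientation: [-179.9, 0.0, -90.9]
force: [5.9, -0.7, -2.1]
opening: 0.0005
```

Call:
{"api": "play_rows", "payload": {"series": [[0, 0, 0.0005, 0, 0], [0, 0, 0.001, 0, 0], [0, 0, 0.001, 0, 0]]}}

```text
clock: 18.2
tool_pos: [0.6625, -0.0811, 0.1378]
orientation: [-179.8, 0.0, -90.9]
force: [7.8, -0.7, -1.2]
opening: -0.0001
```

```bash
python3 look.py 13; python3 bl.py 13
```

```text
rel -0.1987 0.0725 -0.0498 spin -4.36 | pos [ 0.6625 -0.0811  0.1378] yaw -90.86 F [ 7.8 -0.7 -1.2] t 18.2
((559.501220703125, -80.33335876464844), (86.99272155761719, 140.70147705078125), 89.80836486816406) 0.132723980940527 x end [0.48955053] 0.4892581771438861 gap to .4891 stop
```

View pics/top13.png

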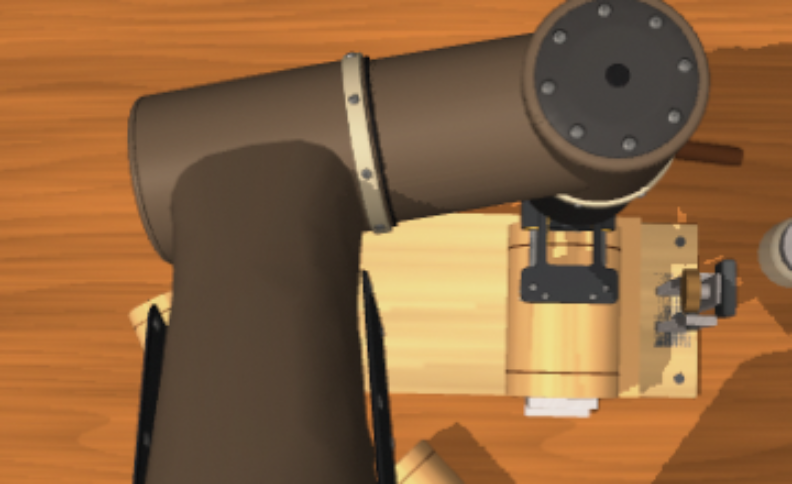

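The block's end is at x 0.4893, which is the stop face, and the force rose to 8 N without motion, so it is against the stop. I'll back off slowly, then lift.

Call:
{"api": "play_rows", "payload": {"series": [[0, 0, -0.001, 0, 0], [0, 0, -0.002, 0, 0], [0, 0, -0.004, 0, 0], [0, 0, -0.008, 0, 0], [0, 0, -0.02, 0, 0], [0, 0, -0.05, 0, 0], [0, 0, -0.09, -0.04, 0], [0, 0, -0.09, -0.09, 0], [0, 0, -0.09, -0.14, 0], [0, 0, -0.09, -0.14, 0]]}}

```text
clock: 19.3
tool_pos: [0.7543, -0.0833, 0.2855]
orientation: [-179.4, -0.0, -90.9]
force: [0.1, -0.3, 0.7]
opening: 0.0003
```

```bash
python3 look.py 14; python3 bl.py 14; python3 - <<'E'
from h import *
for n in('top','scene'):
    s=pickle.load(open(n+'14.pkl','rb'));C=cloud(s);X,Y,Z=C[...,0],C[...,1],C[...,2]
    m=(X>.47)&(X<.65)&(Y>-.135)&(Y<-.03)&(Z>.105)&(Z<.14);q=C[m]
    print(n,cv2.minAreaRect((q[:,:2]*1000).astype(np.float32)),np.percentile(q[:,0],[.5,99.5]))
    t=q[(abs(q[:,1]+.081)<.012)]
    for x in(.5,.53,.56,.6,.63):
        a=t[abs(t[:,0]-x)<.008]
        print(x,np.median(a[:,2]) if len(a) else None)
    # clamp arm
    m=(X>.53)&(X<.61)&(Y<-.14)&(Y>-.23)&(Z>.17)&(Z<.32);q=C[m]
    for z in np.arange(.18,.32,.01):
        a=q[abs(q[:,2]-z)<.005]
        if len(a): print('arm z%.2f'%z,'x',a[:,0].min().round(3),a[:,0].max().round(3),'y',a[:,1].min().round(4),a[:,1].max().round(4))
E
```

```text
rel -0.1995 0.1643 0.0979 spin -4.36 | pos [ 0.7543 -0.0833  0.2855] yaw -90.86 F [ 0.1 -0.3  0.7] t 19.3
((559.676513671875, -80.2806396484375), (87.00688171386719, 140.7991943359375), 89.74639892578125) 0.13202191065619281 x end [0.4896301] 0.48936584420878504 gap to .4891 stop
top ((564.199462890625, -80.31139373779297), (86.98516845703125, 149.9563751220703), 89.61714935302734) [0.48963283 0.63786179]
0.5 0.129268798774894
0.53 0.12890521346409
0.56 0.12892028999091132
0.6 0.12874724449482966
0.63 0.12912867421028607
arm z0.18 x 0.549 0.589 y -0.1975 -0.1743
arm z0.20 x 0.558 0.558 y -0.1829 -0.1813
arm z0.22 x 0.559 0.559 y -0.1765 -0.1765
arm z0.23 x 0.558 0.579 y -0.1834 -0.1753
arm z0.24 x 0.559 0.578 y -0.1759 -0.1753
arm z0.25 x 0.558 0.582 y -0.177 -0.1564
arm z0.26 x 0.555 0.586 y -0.1796 -0.1563
arm z0.27 x 0.549 0.588 y -0.1809 -0.1566
arm z0.28 x 0.549 0.588 y -0.1838 -0.1569
arm z0.29 x 0.55 0.586 y -0.1789 -0.1746
arm z0.30 x 0.55 0.588 y -0.1874 -0.1777Traceback (most recent call last):
  File "<stdin>", line 5, in <module>
    return _quantile_unchecked(
        a, q, axis, out, overwrite_input, method, keepdims, weights)
    return _ureduce(a,
                    func=_quantile_ureduce_func,
    ...<5 lines>...
                    overwrite_input=overwrite_input,
                    method=method)
    r = func(a, **kwargs)
    result = _quantile(arr,
                       quantiles=q,
    ...<2 lines>...
                       out=out,
                       weights=wgt)
    slices_having_nans = np.isnan(arr[-1, ...])
                                  ~~~^^^^^^^^^
IndexError: index -1 is out of bounds for axis 0 with size 0
```

View pics/top14.png

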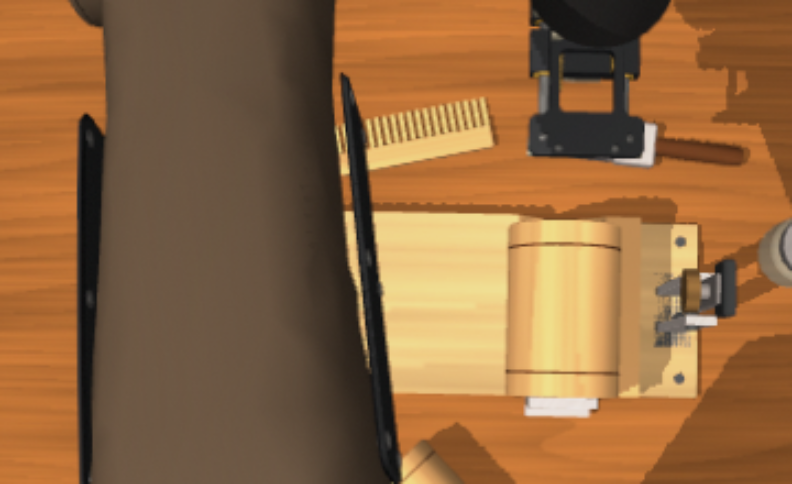

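View pics/scene14.png

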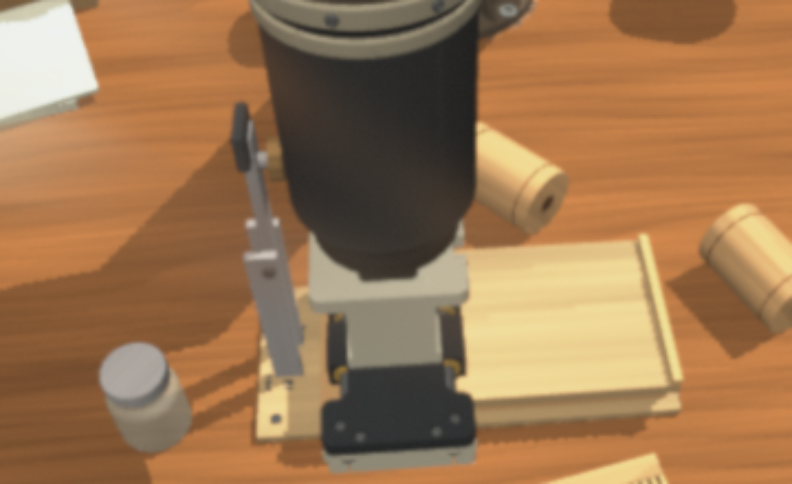

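The block is at (0.5642,-0.0803) against the expected seat (0.5641,-0.0805). It is level and settled against the stop.

Next is the clamp. The plate's back is at y ≈ -0.188, x 0.55–0.588, so it stands straight up. The pad's face is about 24 mm from the arm line, so it should meet the block near -0.05 rad. I'll go up and over to behind the arm.

Call:
{"api": "play_rows", "payload": {"series": [[0, 0, 0, -0.05, 0], [0, 0, 0, -0.1, 0], [0, 0, 0, -0.13, 0], [0, 0.03, 0.04, -0.13, 0], [0, 0.06, 0.08, -0.13, 0], [0, 0.09, 0.12, -0.13, 0], [0, 0.12, 0.16, -0.13, 0], [0, 0.138, 0.185, -0.13, 0], [0, 0.138, 0.185, -0.13, 0], [0, 0.138, 0.185, -0.13, 0]]}}

```text
clock: 20.4
tool_pos: [0.5633, -0.2182, 0.4064]
orientation: [179.9, 0.0, -91.0]
force: [0.5, -0.1, -1.0]
opening: 0.0005
```

```bash
python3 look.py 15; python3 - <<'E'
from h import *
P=cw(0,-.1,.16);print(P)
t=P+np.array([.000,-.008-.0095-.012,.125+.066]);t[0]+=-.0005
print(t);rel(t,-90.9)
E
```

```text
rel -0.3373 -0.0241 0.2188 spin -4.46 | pos [ 0.5633 -0.2182  0.4064] yaw -90.96 F [ 0.5 -0.1 -1. ] t 20.4
[ 0.56952927 -0.18058766  0.16      ]
[ 0.56902927 -0.21008766  0.351     ]
rel -0.0074 -0.0045 0.0551 spin 0.02 | pos [ 0.5644 -0.2174  0.4061] yaw -90.88 F [-0.3  0.1 -0.2] t 20.5
```

View pics/scene15.png

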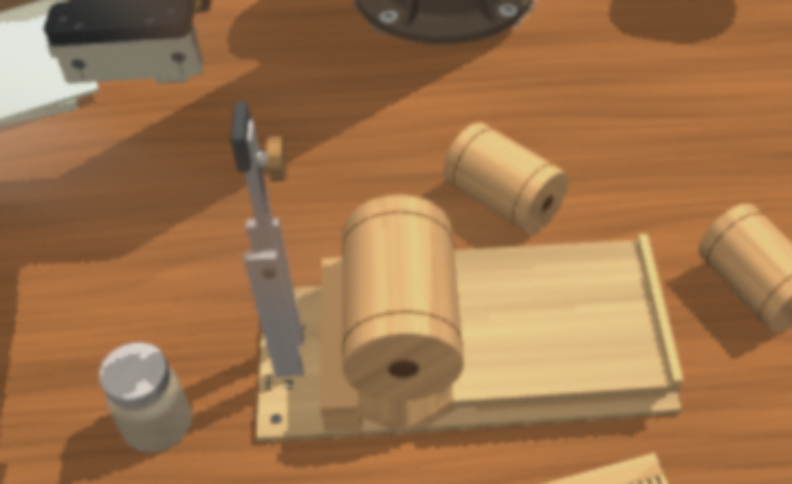

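The picture shows the block seated and the clamp free, with the gripper behind it. I'll lower behind the plate, leaving a 12 mm gap.

Call:
{"api": "play_rows", "payload": {"series": [[0, -0.003, -0.0045, 0.02, 0], [0, -0.007, -0.0045, 0.045, 0], [0, -0.007, -0.0045, 0.055, 0], [0, -0.007, -0.0045, 0.055, 0]]}}

```text
clock: 20.9
tool_pos: [0.5685, -0.2102, 0.3499]
orientation: [179.8, 0.0, -90.8]
force: [-0.5, 0.3, 0.4]
opening: 0.0005
```

```bash
python3 - <<'E'
from h import *
from plant import get_obs
P=cw(0,-.1,.16)
p=get_obs()['tool_pos'];print(p)
prev=None
for th in range(90,-4,-3):
    a=np.radians(th);r=.125+.007*(90-th)/90
    y=r*np.cos(a)-.008*np.sin(a)-.0095;z=.16+r*np.sin(a)+.008*np.cos(a)+.066
    print(th,'dx %.4f dz %.4f'%(-(P[1]+y-p[1]),p[2]-z))
E
```

```text
[ 0.56854499 -0.21015089  0.34991442]
90 dx -0.0121 dz -0.0011
87 dx -0.0186 dz -0.0016
84 dx -0.0252 dz -0.0017
81 dx -0.0318 dz -0.0015
78 dx -0.0384 dz -0.0009
75 dx -0.0450 dz -0.0000
72 dx -0.0515 dz 0.0012
69 dx -0.0580 dz 0.0028
66 dx -0.0644 dz 0.0048
63 dx -0.0706 dz 0.0070
60 dx -0.0768 dz 0.0096
57 dx -0.0828 dz 0.0126
54 dx -0.0887 dz 0.0158
51 dx -0.0944 dz 0.0194
48 dx -0.0999 dz 0.0232
45 dx -0.1053 dz 0.0274
42 dx -0.1104 dz 0.0318
39 dx -0.1153 dz 0.0365
36 dx -0.1199 dz 0.0415
33 dx -0.1243 dz 0.0467
30 dx -0.1284 dz 0.0522
27 dx -0.1322 dz 0.0578
24 dx -0.1357 dz 0.0637
21 dx -0.1389 dz 0.0697
18 dx -0.1418 dz 0.0759
15 dx -0.1444 dz 0.0823
12 dx -0.1466 dz 0.0888
9 dx -0.1485 dz 0.0955
6 dx -0.1500 dz 0.1022
3 dx -0.1512 dz 0.1090
0 dx -0.1521 dz 0.1159
-3 dx -0.1525 dz 0.1228
```

Call:
{"api": "play_rows", "payload": {"series": [[0, -0.005, 0, 0, 0], [0, -0.009, 0, 0, 0], [0, -0.012, 0, -0.001, 0], [0, -0.015, 0, -0.001, 0], [0, -0.0186, 0, -0.0015, 0], [0, -0.022, 0, -0.0015, 0], [0, -0.0252, 0, -0.0015, 0], [0, -0.0318, 0, -0.0015, 0], [0, -0.0384, 0, -0.001, 0], [0, -0.045, 0, 0, 0]]}}

```text
clock: 21.9
tool_pos: [0.5692, -0.1654, 0.352]
orientation: [180.0, -0.0, -90.9]
force: [2.2, -4.1, -1.4]
opening: 0.0006
```

```bash
python3 look.py 16
```

```text
rel -0.2845 -0.0194 0.1644 spin -4.4 | pos [ 0.5692 -0.1654  0.352 ] yaw -90.9 F [ 2.2 -4.1 -1.4] t 21.9
```

View pics/scene16.png

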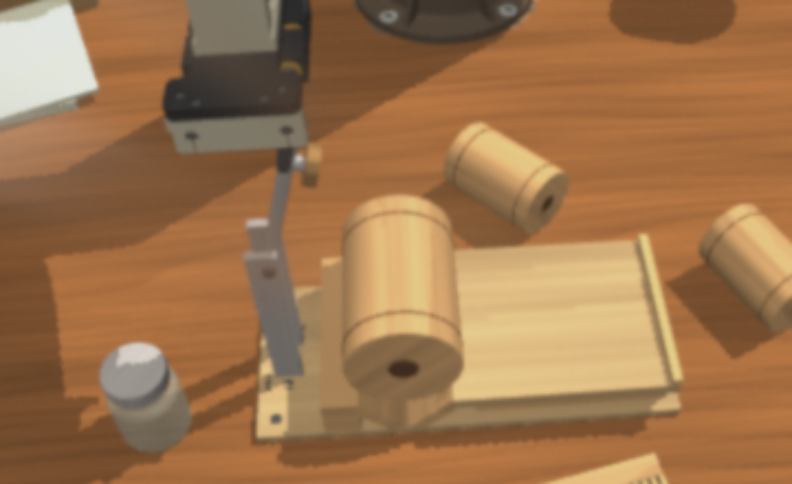

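The arm is swinging down, with 4 N on the tips. I'll continue along the arc.

Call:
{"api": "play_rows", "payload": {"series": [[0, -0.0065, 0, 0.0012, 0], [0, -0.013, 0, 0.0028, 0], [0, -0.0194, 0, 0.0048, 0], [0, -0.0256, 0, 0.007, 0], [0, -0.0318, 0, 0.0096, 0], [0, -0.0378, 0, 0.0126, 0], [0, -0.0437, 0, 0.0158, 0], [0, -0.0494, 0, 0.0194, 0], [0, -0.0549, 0, 0.0232, 0], [0, -0.0603, 0, 0.0274, 0]]}}

```text
clock: 23.0
tool_pos: [0.5701, -0.105, 0.3245]
orientation: [-180.0, 0.0, -90.9]
force: [0.0, -4.4, 0.7]
opening: 0.0005
```

Call:
{"api": "play_rows", "payload": {"series": [[0, -0.0051, 0, 0.0044, 0], [0, -0.01, 0, 0.0091, 0], [0, -0.0146, 0, 0.0141, 0], [0, -0.019, 0, 0.0193, 0], [0, -0.0231, 0, 0.0248, 0], [0, -0.0269, 0, 0.0304, 0], [0, -0.0304, 0, 0.0363, 0], [0, -0.0336, 0, 0.0423, 0], [0, -0.0365, 0, 0.0485, 0], [0, -0.0391, 0, 0.0549, 0]]}}

```text
clock: 24.0
tool_pos: [0.5708, -0.0661, 0.2694]
orientation: [-180.0, 0.0, -90.9]
force: [0.5, -2.1, 2.4]
opening: 0.0007
```

```bash
python3 look.py 17;python3 bl.py 17; python3 - <<'E'
from h import *
P=cw(0,-.1,.16);a=np.radians(15);r=.125+.007*75/90
print(P[1]+r*np.cos(a)-.008*np.sin(a)-.0095, .16+r*np.sin(a)+.008*np.cos(a)+.066)
E
```

```text
rel -0.1852 -0.0193 0.0818 spin -4.39 | pos [ 0.5708 -0.0661  0.2694] yaw -90.89 F [ 0.5 -2.1  2.4] t 24.0
((512.7339477539062, -89.41653442382812), (28.153560638427734, 68.710693359375), 0.17065036296844482) 0.13222081773499453 x end [0.49875873] 0.4987417463836944 gap to .4891 stop
-0.06578292000283312 0.26758956501122566
```

View pics/scene17.png

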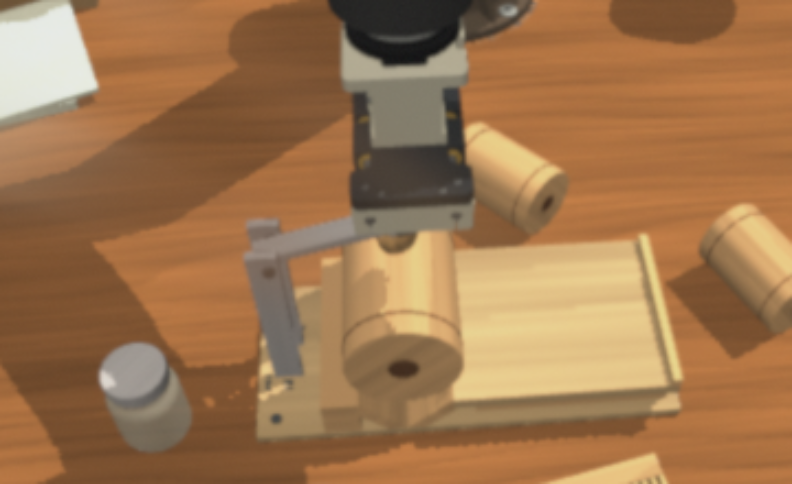

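The arm is at about 16°, with the pad above the block. I'll slow down.

Call:
{"api": "play_rows", "payload": {"series": [[0, -0.001, 0, 0.004, 0], [0, -0.002, 0, 0.008, 0], [0, -0.003, 0, 0.012, 0], [0, -0.004, 0, 0.016, 0], [0, -0.0045, 0, 0.019, 0], [0, -0.005, 0, 0.022, 0], [0, -0.005, 0, 0.024, 0], [0, -0.0055, 0, 0.026, 0]]}}

```text
clock: 24.9
tool_pos: [0.571, -0.061, 0.2438]
orientation: [-180.0, -0.0, -90.9]
force: [0.6, 0.5, 3.0]
opening: 0.0006
```

Call:
{"api": "play_rows", "payload": {"series": [[0, 0, 0, 0.001, 0], [0, -0.0005, 0, 0.002, 0], [0, -0.0005, 0, 0.003, 0], [0, -0.0005, 0, 0.004, 0]]}}

```text
clock: 25.3
tool_pos: [0.5709, -0.0605, 0.2399]
orientation: [-180.0, -0.0, -90.9]
force: [0.3, 0.2, 3.2]
opening: 0.0012
```

Call:
{"api": "play_rows", "payload": {"series": [[0, 0, 0, 0.001, 0], [0, 0, 0, 0.002, 0], [0, 0, 0, 0.003, 0], [0, 0, 0, 0.004, 0]]}}

```text
clock: 25.7
tool_pos: [0.5709, -0.0603, 0.2358]
orientation: [-180.0, 0.0, -90.9]
force: [1.2, 1.7, 3.3]
opening: 0.0006
```

Call:
{"api": "play_rows", "payload": {"series": [[0, 0, 0, 0.0007, 0], [0, 0, 0, 0.0014, 0], [0, 0, 0, 0.002, 0]]}}

```text
clock: 26.0
tool_pos: [0.5708, -0.0604, 0.2338]
orientation: [-180.0, 0.0, -90.9]
force: [0.5, 2.4, 2.9]
opening: 0.0005
```

Call:
{"api": "play_rows", "payload": {"series": [[0, 0, 0, 0.0005, 0], [0, 0, 0, 0.001, 0]]}}

```text
clock: 26.2
tool_pos: [0.5708, -0.0604, 0.2329]
orientation: [-180.0, 0.0, -90.9]
force: [0.2, 2.4, 3.1]
opening: 0.0003
```

Call:
{"api": "play_rows", "payload": {"series": [[0, 0, 0, 0.0005, 0], [0, 0, 0, 0.001, 0], [0, 0, 0, 0.0015, 0]]}}

```text
clock: 26.5
tool_pos: [0.5708, -0.0604, 0.2313]
orientation: [180.0, 0.0, -90.9]
force: [0.6, 3.6, 3.3]
opening: 0.0002
```

Call:
{"api": "play_rows", "payload": {"series": [[0, 0, 0, 0.0005, 0], [0, 0, 0, 0.001, 0]]}}

```text
clock: 26.7
tool_pos: [0.5708, -0.0604, 0.2303]
orientation: [180.0, 0.0, -90.9]
force: [0.8, 2.7, 3.2]
opening: 0.0004
```

Call:
{"api": "play_rows", "payload": {"series": [[0, 0, 0, 0.0005, 0], [0, 0, 0, 0.001, 0]]}}

```text
clock: 26.9
tool_pos: [0.5708, -0.0604, 0.2293]
orientation: [180.0, -0.0, -90.9]
force: [0.6, 2.5, 2.9]
opening: 0.0006
```

Call:
{"api": "play_rows", "payload": {"series": [[0, 0, 0, 0.0005, 0], [0, 0, 0, 0.001, 0]]}}

```text
clock: 27.1
tool_pos: [0.5708, -0.0604, 0.2283]
orientation: [180.0, -0.0, -90.9]
force: [0.0, 1.9, 3.0]
opening: 0.0004
```

Call:
{"api": "play_rows", "payload": {"series": [[0, 0, 0, 0.0005, 0], [0, 0, 0, 0.001, 0]]}}

```text
clock: 27.3
tool_pos: [0.5708, -0.0604, 0.2273]
orientation: [180.0, -0.0, -90.9]
force: [0.5, 2.3, 3.6]
opening: -0.0
```

Call:
{"api": "play_rows", "payload": {"series": [[0, 0, 0, 0.0005, 0], [0, 0, 0, 0.0005, 0]]}}

```text
clock: 27.5
tool_pos: [0.5708, -0.0604, 0.2268]
orientation: [180.0, -0.0, -90.9]
force: [0.5, 2.9, 3.7]
opening: 0.0006
```

```bash
python3 look.py 18; python3 - <<'E'
from h import *
s=pickle.load(open('scene18.pkl','rb'))
a=cv2.resize(s['frame'][150:260,160:290],None,fx=5,fy=5,interpolation=cv2.INTER_CUBIC);cv2.imwrite('pics/z18.png',a[:,:,::-1])
E
```

```text
rel -0.1794 -0.0194 0.0392 spin -4.39 | pos [ 0.5708 -0.0604  0.2268] yaw -90.89 F [0.5 2.9 3.7] t 27.5
```

View pics/z18.png

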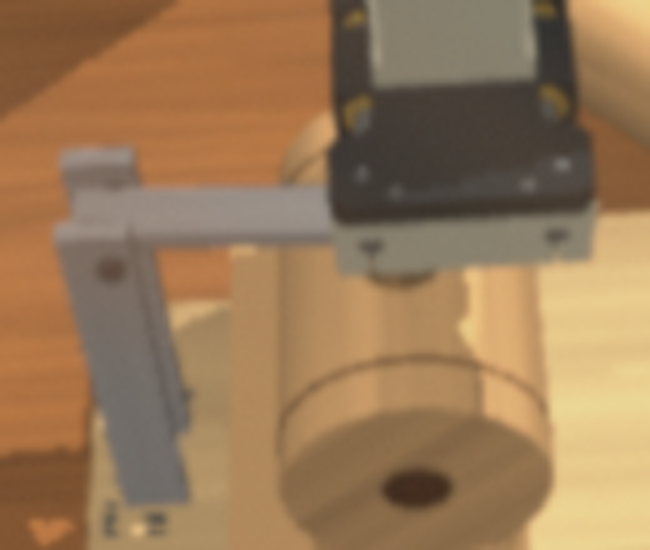

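The arm is nearly level and the pad is just above or on the block. I'll continue in 0.5 mm steps.

Call:
{"api": "play_rows", "payload": {"series": [[0, 0, 0, 0.0005, 0], [0, 0, 0, 0.0005, 0]]}}

```text
clock: 27.8
tool_pos: [0.5708, -0.0604, 0.2265]
orientation: [-180.0, -0.0, -90.9]
force: [-1.0, 2.5, 4.4]
opening: 0.0003
```

Call:
{"api": "play_rows", "payload": {"series": [[0, 0, 0, 0.0005, 0], [0, 0, 0, 0.0005, 0]]}}

```text
clock: 28.0
tool_pos: [0.5708, -0.0604, 0.2262]
orientation: [-180.0, -0.0, -90.9]
force: [-1.3, 2.7, 6.5]
opening: 0.0005
```

Call:
{"api": "play_rows", "payload": {"series": [[0, 0, 0, 0.0005, 0], [0, 0, 0, 0.0005, 0]]}}

```text
clock: 28.2
tool_pos: [0.5708, -0.0604, 0.226]
orientation: [-180.0, -0.0, -90.9]
force: [-1.8, 3.5, 8.1]
opening: 0.0004
```

Call:
{"api": "play_rows", "payload": {"series": [[0, 0, 0, 0.0005, 0], [0, 0, 0, 0.0005, 0]]}}

```text
clock: 28.4
tool_pos: [0.5709, -0.0604, 0.2257]
orientation: [-180.0, -0.0, -90.9]
force: [-2.8, 2.9, 9.6]
opening: 0.0006
```

Call:
{"api": "play_rows", "payload": {"series": [[0, 0, 0, 0.0005, 0], [0, 0, 0, 0.0005, 0]]}}

```text
clock: 28.6
tool_pos: [0.5708, -0.0604, 0.2254]
orientation: [-180.0, -0.0, -90.9]
force: [-3.6, 3.8, 11.4]
opening: 0.0007
```

Call:
{"api": "play_rows", "payload": {"series": [[0, 0, 0, 0.0002, 0], [0, 0, 0, 0.0002, 0]]}}

```text
clock: 28.8
tool_pos: [0.5709, -0.0604, 0.2254]
orientation: [-180.0, -0.0, -90.9]
force: [-4.3, 5.2, 13.2]
opening: 0.0005
```

The reading is 11.4–13.2 N on the plate, in the snug range. I'll lift straight off.

Call:
{"api": "play_rows", "payload": {"series": [[0, 0, 0, -0.001, 0], [0, 0, 0, -0.003, 0], [0, 0, 0, -0.006, 0], [0, 0, 0, -0.012, 0], [0, 0, 0, -0.04, 0], [0, 0, 0, -0.08, 0], [0, 0, 0, -0.12, 0], [0, 0, 0, -0.15, 0], [0, 0, 0, -0.15, 0]]}}

```text
clock: 29.7
tool_pos: [0.5722, -0.0608, 0.3795]
orientation: [-179.6, 0.0, -90.9]
force: [0.5, -0.4, -0.7]
opening: 0.0005
```

Call:
{"api": "play_rows", "payload": {"series": [[0, -0.05, 0, 0, 0], [0, -0.1, 0, 0, 0], [0, -0.15, 0, 0, 0], [0, -0.2, 0, 0, 0], [0, -0.25, 0, 0, 0], [0, -0.3, 0, 0, 0], [0, -0.3, 0, 0, 0], [0, -0.3, 0, 0, 0]]}}

```text
clock: 30.5
tool_pos: [0.5751, 0.2407, 0.373]
orientation: [179.9, -0.1, -90.8]
force: [-0.3, -0.0, -0.3]
opening: 0.0002
```

```bash
python3 look.py 19; python3 - <<'E'
from h import *
for n in('top','scene'):
    s=pickle.load(open(n+'19.pkl','rb'));C=cloud(s);X,Y,Z=C[...,0],C[...,1],C[...,2]
    m=(X>.47)&(X<.66)&(Y>-.135)&(Y<-.03)&(Z>.105)&(Z<.137);q=C[m]
    print(n,cv2.minAreaRect((q[:,:2]*1000).astype(np.float32)),np.percentile(q[:,0],[.5,99.5]))
    m=(X>.545)&(X<.595)&(Y>-.165)&(Y<-.03)&(Z>.145);q=C[m]
    for y in np.arange(-.16,-.03,.02):
        a=q[abs(q[:,1]-y)<.006]
        if len(a):print('arm y%.2f z'%y,np.median(a[:,2]).round(4))
E
```

```text
rel 0.1217 -0.0195 0.1854 spin -4.27 | pos [0.5751 0.2407 0.373 ] yaw -90.77 F [-0.3 -0.  -0.3] t 30.5
top ((564.106689453125, -80.43681335449219), (86.8451156616211, 149.662353515625), 89.77633666992188) [0.4895986  0.63785228]
arm y-0.16 z 0.1624
arm y-0.14 z 0.1612
arm y-0.12 z 0.1599
arm y-0.10 z 0.1581
arm y-0.08 z 0.158
arm y-0.06 z 0.1588
arm y-0.04 z 0.1569
scene ((564.2840576171875, -79.10888671875), (90.73990631103516, 153.29940795898438), 88.87570190429688) [0.49088881 0.64013832]
arm y-0.16 z 0.1651
arm y-0.14 z 0.1638
arm y-0.12 z 0.1626
arm y-0.10 z 0.1618
arm y-0.08 z 0.1611
arm y-0.06 z 0.1627
arm y-0.04 z 0.161
```

View pics/scene19.png

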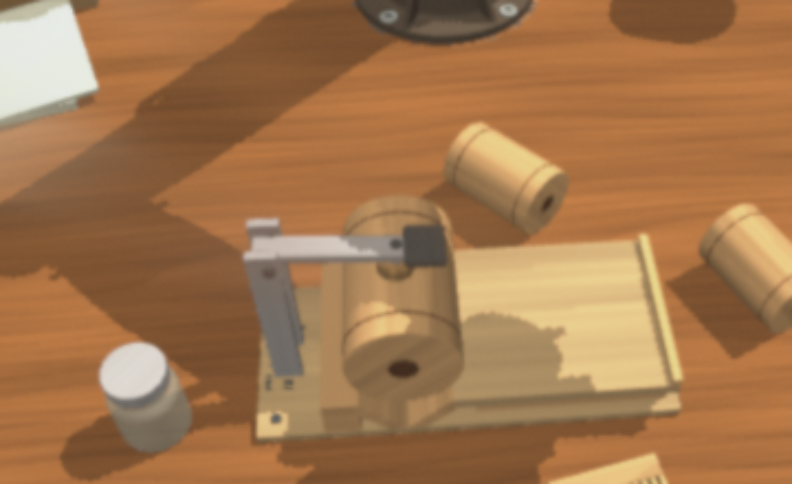

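View pics/top19.png

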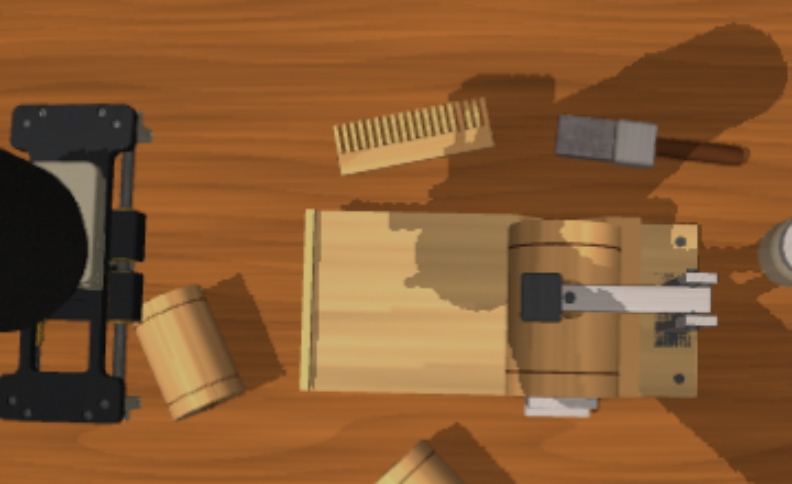

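The arm is down on the block (top crop (605,298)). The block's end is still at the stop (x 0.4896), and the comb, brush and jar are where they were. I'm handing in.

```bash
python3 -c "
from plant import close_job
print(close_job())"
```

```text
the job is handed in; nothing more can be done
None
```

The wig block is in the vee with its end against the stop, and the clamp arm is down on it. I handed the job in at about 30.5 s, well inside the 58 s limit.

- **Rolling:** I rolled the block off the deck from its upper rear with the open fingers. One stroke slid over its top without moving it, so I repeated that stroke lower down. When the block tipped over the lip, the fingertips carried 11 N for a moment, so I lifted off and it dropped in.
- **Against the stop:** I slid it along at 20 mm/s or less against about 4 N, slowing to about 5 mm/s for contact, and stopped at about 8 N.
- **Clamping:** I swung the arm down and pressed the plate. The last two readings were 11.4 and 13.2 N. The second is just over the 10–13 N you gave, but readings scatter by up to about 1 N. I did not measure the force at the pad itself.

**Last checks:**
- **Block:** its centre is at (0.5641, -0.0804) and the seat is at (0.5641, -0.0805). Its end is at x 0.4896 and the stop face is at 0.489, which agrees within the cameras' 2 mm accuracy.
- **Clamp arm:** it stayed down after I let go, at about -0.04 rad.
- **Bystanders:** the jar, comb and brush looked unmoved in the pictures.
- **Disagreement:** the hinge took only about 3 N to move, where about 5 N was stated, and the two cameras differ by 3–4 mm on the arm's height.

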